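# Set the knocked-over cleaning kit back on its tray

### The job

Someone has knocked over the cleaning kit. Stand the fallen orange bottle upright on the orange pad of the tray, and turn the upside-down steel cup mouth-up on the blue pad, each with its whole base on its pad. Set both down gently, never dropping or pressing them, and leave the other things on the bench where they are.

Things in the scene. Friction and masses are not known exactly. Their poses are not given: they have to be found in the camera images.
- solvent_bottle: closed orange plastic bottle of square section, 50 mm by 50 mm with a white label band, its body 120 mm long, then a shoulder and a narrow black cap (32 mm in diameter); 158 mm long in all; about 0.3 kg. It lies on one of its flat sides on the bench at the start. Origin: centre of its flat base; +z runs along it to the cap, x and y are square to its sides.
- bottle_mid (a point): point on the bottle's axis 70 mm from its base, about its centre of mass; axes as the bottle's
- cup: plain straight-sided steel cup with a blue band near its base, 60 mm outside diameter, 75 mm high, wall 3 mm, floor 4 mm; about 0.13 kg. It stands mouth-down at the start. Origin: centre of the outside of its base; +z points out of its mouth (down at the start).
- cup_mid (a point): point on the cup's axis halfway along it, 37.5 mm from the base; axes as the cup's
- tray: fixed shallow aluminium tray, 140 mm (x) by 300 mm (y), rim 10 mm high, floor 5 mm thick; it carries the two pads 150 mm apart along its y. Origin: centre of its underside, on the bench
- orange_pad: fixed orange round pad on the tray floor, 96 mm in diameter, 4 mm thick: the orange bottle's place. Origin: centre of its underside; its top is 9 mm above the bench
- blue_pad: fixed blue round pad on the tray floor, 96 mm in diameter, 4 mm thick: the cup's place. Origin: centre of its underside; its top is 9 mm above the bench
- amber_bottle: bystander: standing amber glass bottle, 48 mm in diameter, 125 mm high. Origin: centre of its base
- white_jar: bystander: standing white jar with blue lid, 64 mm in diameter, 70 mm high. Origin: centre of its base
- wipes_box: bystander: green box 75 mm (x) by 120 mm (y) by 60 mm high. Origin: centre of its underside
- mouse: bystander: black computer mouse, 100 mm (x) by 60 mm (y) by 30 mm high. Origin: centre of its underside
- screwdriver: bystander: screwdriver lying on the bench along its x
- wrench: bystander: wrench lying on the bench along its x
Things that resemble listed ones, but are neither listed nor needed, are in the scene too. What is shaped like the cup but purple or yellow is not meant. Leave any purple look-alike of the solvent_bottle alone.

How it is judged:
At the end, for the whole second after the job is handed in: The orange bottle stands upright on the orange pad and the cup stands mouth-up on the blue pad, each within 18 mm of the pad's centre and within 5 degrees of upright, resting on the pad and still; the six bystanders are within 30 mm of where they were (horizontal distance between solvent_bottle and orange_pad below 0.018 m and angle between each of solvent_bottle, cup's own z axis and vertical below 0.09 rad and z of solvent_bottle in the frame of orange_pad between 0.001 and 0.007 m and linear speed of each of solvent_bottle, cup below 0.02 m/s and angular speed of each of solvent_bottle, cup below 0.2 rad/s and horizontal distance between cup and blue_pad below 0.018 m and z of cup in the frame of blue_pad between 0.001 and 0.007 m and distance of each of amber_bottle, white_jar, wipes_box, mouse, screwdriver, wrench from where it was at the start of the episode below 0.03 m); the robot touches nothing.
It fails at once if the orange bottle or the cup is dropped or topples: moves faster than 0.3 m/s (a fall of about 5 mm) while the robot does not hold it ((linear speed of solvent_bottle above 0.3 m/s and contact force between each of the fingers, the arm and solvent_bottle below 0.3 N) or (linear speed of cup above 0.3 m/s and contact force between each of the fingers, the arm and cup below 0.3 N)).
It fails at once if the orange bottle or the cup is slammed or pressed on the pads or tray with more than 60 N (contact force between any of solvent_bottle, cup and orange_pad above 60 N or contact force between any of solvent_bottle, cup and blue_pad above 60 N or contact force between any of solvent_bottle, cup and tray above 60 N).
It fails at once if a bystander is moved by more than 30 mm (distance of any of amber_bottle, white_jar, wipes_box, mouse, screwdriver, wrench from where it was at the start of the episode above 0.03 m).
It fails at once if the amber bottle or the jar is tipped by more than 23 degrees (angle between any of amber_bottle, white_jar's own z axis and vertical above 0.4 rad).
It also fails if it takes over 72 s, if anything falls off the work surface, if the arm or the gripper's body presses on something with over 40 N, if the wrist force passes 120 N, or if a joint passes its speed limit or range.

### The arm

A 7-joint arm with a two-finger parallel gripper is mounted at the origin on the work surface. World frame = base frame: x ahead of the robot, y to its left, z up, the work surface at z = 0. Lengths are in m, angles in rad, forces in N, time in s.
With the tool pointing down it reaches from about 0.425 to 0.925 m from the base axis. Payload 6.8 kg.
Tool frame: the origin (TCP) lies at the very end of the fingers, on their centre line; the grasp point (between the pads) lies 19 mm behind it; z points along the fingers, y is the line along which they close (so a half turn about z gives the same grasp; the last joint's range is limited). The gripper opens to 85 mm and grips with 20 to 120 N. Pads are 22 mm wide; open, the fingers measure 114 mm over their backs; the gripper's body (76 mm by 85 mm) begins 54 mm behind the grasp point. The pads swing forward as they close: fully open they stand 13 mm farther back than shut.
Start: joints at [-1.228, 0.477, 0.022, 1.555, -0.011, 1.109, -0.083], TCP at [0.294, 0.608, 0.231] pointing down, gripper open.
Joint ranges: [-2.96, 2.96], [-0.34, 2.1], [-1.41, 1.46], [0.24, 2.44], [-1.37, 4.51], [0.17, 1.92], [-2.96, 2.96]. Speed limits (rad/s): [2.39, 2.39, 3.14, 3.14, 3.14, 3.14, 3.14].

### API

Orientations are given as a rotation vector (axis times angle).
In Python, from bench import r gives the robot as it stands. The module is installed in compiled form; this text tells all that it offers.
- The arm moves only by the tool servo_tool, never from a script. Its argument "commands" is a list of rows, each a list of 7 numbers: the turn, a rotation vector about the world's x, y, z in degrees, then the shift along the world's x, y, z in mm, then the closure, from 0 (fully open) to 1 (shut). A call has 1 to 5 rows; each row is the pose to reach, as a shift and turn from the pose commanded when the call began; what a row does not reach only later rows make up. A row lasts 1/12 s, in which the tool goes at most 41.7 mm and 7.16 degrees, less where a joint would pass 70% of its speed; a pose out of reach is approached as far as the arm can. A call with a gripper value outside its range is refused whole. The fingers move at their own pace and stop on an object; "force" is the grip in N (left out, the last holds). Time passes only in rows, so rows that repeat a pose let the fingers close. It gives the time, the measured TCP pose, the force, the opening and the grip force at its end, in the units of the state.
- r.get_obs(): the state, without advancing time (a new reading comes with each control period).
- r.grab_frame(name): name is "side" or "top" or "wrist"; returns (picture, depth): 480x640x3 uint8, blue, green, red; 480x640 float32, m along the optical axis (not along the pixel's ray), 0 where there is no reading.
- r.camera_info(name): a dict with "vertical_fov" (degrees; the focal length in pixels is half the picture's height over the tangent of half this angle, whatever the lens; pixels are square), "cx", "cy" (the principal point, pixels), "cam_to_world" (4x4, takes a point from camera to world coordinates); the wrist camera has in their place "T_tool_cam" (4x4, takes a point from camera to tool coordinates, whose origin is the TCP and whose axes are the flange's). Camera axes: x right, y up, looking along -z (the intrinsics and any distortion apply to the point x, -y, -z); pixel columns grow to the right and rows downward; lengths in m; the calibration is good to about 2 mm. A picture is of the moment at which its call begins: read the wrist's pose just before it. camera_info takes no time and is no camera call.
- r.hand_in(): hands the job in; it is judged then, once.
The state is a dict: "clock": time; "joints": joint angles; "qvel": joint speeds; "tau": joint torques, N m; "tcp_pos": TCP position; "orientation": TCP orientation; "contact_force": force on the tool from outside, world axes, zero at the start; "moment": the same for the moment, N m; "grip_width": finger opening in m; "gripper_force": force on a finger pad.
Only numpy, scipy, OpenCV 4.12 (cv2) and the standard library are available. Lean on these libraries where they do the work, as an engineer would, in place of code of your own. Each camera call takes 0.05 s, during which the arm holds its last target. There are 200 camera calls.

## Working session

There is one attempt and no reset: what is moved stays moved. The work goes in short steps, Python scripts to look and compute and a tool call to move; the robot and the scene stay as the last step left them, time stands still between calls to the robot, and variables do not carry over. Pictures are saved under pics/ and viewed, at most 10 in all, crops included, and the job is handed in when it is done.

Besides the shell and the picture viewer there is one more tool, called after "Emit:" as name(argument=value, ...), one argument or row to a line, values as JSON. servo_tool: Moves the arm, as the interface text tells. Its arguments: {"type":"object","properties":{"commands":{"type":"array"},"force":{"type":"number"}},"required":["commands"]}

```bash
mkdir -p pics
cat > h.py <<'E'
import numpy as np, cv2
from scipy.spatial.transform import Rotation as R
from bench import r
def cloud(name, depth, T=None):
    i=r.camera_info(name); f=240/np.tan(np.radians(i["vertical_fov"])/2)
    v,u=np.mgrid[0:480,0:640]
    P=np.stack([(u-i["cx"])/f*depth,-(v-i["cy"])/f*depth,-depth],-1)
    M=i["cam_to_world"] if T is None else T@np.array(i["T_tool_cam"])
    M=np.array(M); return P@M[:3,:3].T+M[:3,3]
def shot(name,save=None):
    T=None
    if name=="wrist":
        o=r.get_obs(); T=np.eye(4); T[:3,:3]=R.from_rotvec(o["orientation"]).as_matrix(); T[:3,3]=o["tcp_pos"]
    im,d=r.grab_frame(name)
    if save: cv2.imwrite("pics/"+save,im)
    return im,d,cloud(name,d,T)
E
python3 - <<'E'
from h import *
o=r.get_obs(); print({k:np.round(v,3) for k,v in o.items()}); print(R.from_rotvec(o["orientation"]).as_matrix().round(3))
ims=[]
for n in ("top","side"):
    im,d,P=shot(n,n+"0.png"); np.savez("/tmp/"+n,im=im,d=d,P=P); print(r.camera_info(n))
E
```

```text
{'clock': np.float64(0.0), 'joints': array([-1.228,  0.478,  0.022,  1.556, -0.011,  1.109, -0.083]), 'qvel': array([-0.   , -0.001,  0.001, -0.   , -0.   , -0.001,  0.001]), 'tau': array([-0.0000e+00, -5.9645e+01,  1.6080e+00, -2.8119e+01,  1.2000e-02,
        9.0000e-03,  0.0000e+00]), 'tcp_pos': array([0.294, 0.607, 0.23 ]), 'orientation': array([-7.020e-01, -3.062e+00,  3.000e-03]), 'contact_force': array([ 0.876, -0.48 ,  0.129]), 'moment': array([ 0.008, -0.042, -0.023]), 'gripper_force': np.float64(0.0), 'grip_width': np.float64(0.085)}
[[-0.9    0.436 -0.001]
 [ 0.436  0.9   -0.002]
 [-0.    -0.002 -1.   ]]
{'vertical_fov': 45.581059507091624, 'cx': 321.9977430674611, 'cy': 234.2826791544833, 'cam_to_world': array([[ 0.00969783,  0.98722515, -0.15903603,  0.35034171],
       [-0.99990438,  0.01114191,  0.00819105, -0.05601167],
       [ 0.00985837,  0.15894139,  0.9872388 ,  1.19125339],
       [ 0.        ,  0.        ,  0.        ,  1.        ]])}
{'vertical_fov': 44.81100019359092, 'cx': 322.9081923887866, 'cy': 231.73209152655028, 'cam_to_world': array([[ 9.32859973e-01,  2.03244038e-01, -2.97429205e-01,
         1.86510785e-01],
       [-3.60238562e-01,  5.24774990e-01, -7.71258315e-01,
        -1.00190973e+00],
       [-6.70246116e-04,  8.26621480e-01,  5.62757923e-01,
         7.64969686e-01],
       [ 0.00000000e+00,  0.00000000e+00,  0.00000000e+00,
         1.00000000e+00]])}
```

View pics/top0.png

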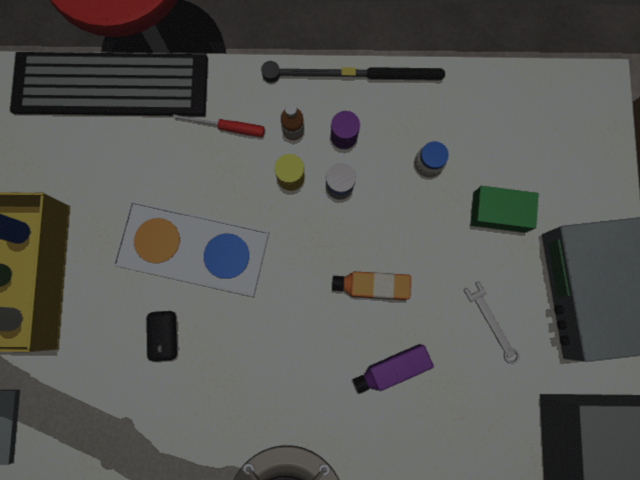

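View pics/side0.png

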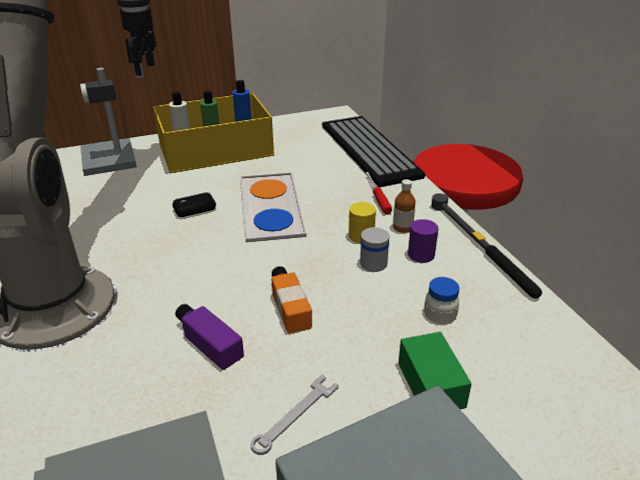

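Top view: the tray's orange pad is at (157,240) and the blue pad at (227,256). The orange bottle lies at (380,285) with its cap to the left, and a purple look-alike is at (395,370).

Cup candidates are grey (340,180), yellow (289,170) and purple (345,128). The grey one fits: it is steel, and in the side view at (375,248) its blue band is near the top, so it is mouth-down. I'll confirm with a crop and measure.

Run:
```python
from h import *
s=np.load("/tmp/side.npz"); cv2.imwrite("pics/crop.png",cv2.resize(s["im"][200:340,250:450],None,fx=4,fy=4,interpolation=cv2.INTER_CUBIC)[:600])
t=np.load("/tmp/top.npz"); P=t["P"]; im=t["im"]; hsv=cv2.cvtColor(im,cv2.COLOR_BGR2HSV)
H,S,V=[hsv[...,i].astype(int) for i in range(3)]
v,u=np.mgrid[0:480,0:640]
def box(a,b,c,d): return (u>a)&(u<b)&(v>c)&(v<d)
def rep(n,m):
    Q=P[m]; print(n,m.sum(),"med",np.median(Q,0).round(4),"min",Q.min(0).round(3),"max",Q.max(0).round(3))
    (c,wh,a)=cv2.minAreaRect(Q[:,:2].astype(np.float32)*1000); print("   rect",np.round(c,1),np.round(wh,1),round(a,1)); e=cv2.minEnclosingCircle(Q[:,:2].astype(np.float32)*1000); print("   circ",np.round(e[0],1),round(e[1],1))
print("table z",np.median(P[box(200,300,320,400)],0))
rep("opad",box(125,185,210,270)&(S>130)&(H<25))
rep("bpad",box(195,255,230,285)&(S>130)&(H>95)&(H<130))
rep("traytop",box(105,280,195,305)&(P[...,2]>.004)&(P[...,2]<.02))
rep("bottle top",box(325,420,262,310)&(P[...,2]>.043))
rep("bottle all",box(325,420,262,310)&(P[...,2]>.015))
rep("bottle capend",box(325,346,262,310)&(P[...,2]>.02))
for n,b in dict(cup=box(318,366,158,205),yel=box(268,312,148,195),pur=box(325,366,108,150),jar=box(412,455,138,180)).items():
    rep(n,b&(P[...,2]>.065))
rep("amber",box(275,310,98,145)&(P[...,2]>.03))
rep("purple bottle",box(345,440,340,400)&(P[...,2]>.015))
rep("mouse",box(140,185,305,365)&(P[...,2]>.015))
rep("yellowbin",box(0,75,190,355)&(P[...,2]>.05))
Ps=s["P"]; m=np.zeros((480,640),bool); m[225:275,355:395]=1
m&=(Ps[...,2]>.01)&(Ps[...,2]<.067)
Q=Ps[m]; 
from scipy.optimize import least_squares
f=least_squares(lambda p:np.hypot(Q[:,0]-p[0],Q[:,1]-p[1])-.03,Q[:,:2].mean(0)+[.02,.02],loss="soft_l1",f_scale=.002); print("cup side fit",f.x,Q[:,2].max(), np.abs(f.fun).mean())
```

```text
table z [ 0.28161606  0.07802924 -0.00151051]
opad 1516 med [0.5247 0.2802 0.0071] min [ 0.35  -0.056 -0.   ] max [0.571 0.326 1.191]
   rect [467.  125.7] [422.1  91.4] 69.5
   circ [450.6 131.7] 212.8
bpad 1550 med [0.4932 0.1339 0.0072] min [ 0.35  -0.056 -0.002] max [0.54  0.18  1.191]
   rect [423.8  71.5] [279.7  91.6] 41.9
   circ [437.4  56.2] 142.0
traytop 5132 med [0.5094 0.206  0.0068] min [0.393 0.024 0.004] max [0.622 0.38  0.015]
   rect [507.  202.3] [227.6 355.8] 0.7
   circ [509.7 197.4] 202.8
bottle top 1508 med [ 0.4327 -0.1805  0.0484] min [ 0.35  -0.243  0.043] max [ 0.461 -0.056  1.191]
   rect [ 421.1 -143.2] [ 83.5 208.5] 17.3
   circ [ 400.1 -149.7] 106.1
bottle all 1863 med [ 0.4328 -0.1688  0.0477] min [ 0.35  -0.244  0.015] max [ 0.461 -0.056  1.191]
   rect [ 422.8 -142.7] [ 87.6 208.4] 17.1
   circ [ 402.3 -148.9] 106.5
bottle capend 221 med [ 0.4364 -0.099   0.0363] min [ 0.35  -0.114  0.021] max [ 0.452 -0.056  1.191]
   rect [399.7 -89.3] [ 35.  113.9] 73.1
   circ [401.1 -84.7] 58.3
cup 697 med [ 0.6463 -0.1004  0.0734] min [ 0.35  -0.129  0.065] max
[... 606 characters left out ...]
0.0834] min [ 0.35  -0.056  0.03 ] max [0.792 0.024 1.191]
   rect [569.8 -15.1] [443.9  48. ] 4.4
   circ [570.  -21.5] 222.3
purple bottle 2037 med [ 0.2681 -0.2091  0.0477] min [ 0.221 -0.284  0.015] max [ 0.35  -0.056  1.191]
   rect [ 275.2 -164.1] [237.1 114.5] 81.0
   circ [ 312.  -169.9] 120.2
mouse 1456 med [0.3281 0.2551 0.0272] min [ 0.278 -0.056  0.015] max [0.378 0.289 1.191]
   rect [336.3 115.2] [ 99.7 343.4] 3.2
   circ [338.2 117.3] 173.7
yellowbin 3994 med [0.4649 0.4721 0.0884] min [ 0.299 -0.056  0.05 ] max [0.6   0.584 1.191]
   rect [471.2 264.1] [306.3 616.4] 5.1
   circ [472.3 264.2] 342.6
cup side fit [ 0.64847347 -0.1022445 ] 0.06679071833552697 0.010515794000185945
```

View pics/crop.png

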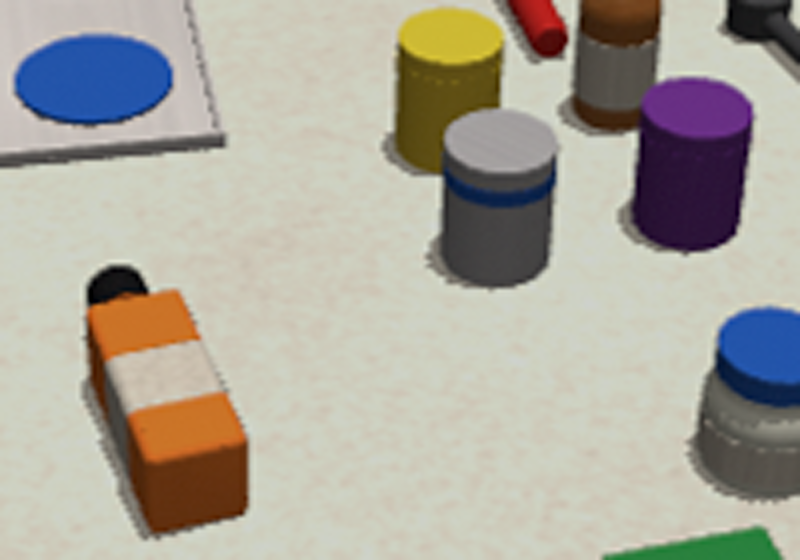

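The crop confirms the steel cup, with its blue band at the top, and the orange bottle with its white label. Next I'll redo the measurement without the zero-depth pixels.

Run:
```python
from h import *
t=np.load("/tmp/top.npz"); P=t["P"]; im=t["im"]; ok=t["d"]>0; hsv=cv2.cvtColor(im,cv2.COLOR_BGR2HSV)
H,S,V=[hsv[...,i].astype(int) for i in range(3)]
v,u=np.mgrid[0:480,0:640]
def box(a,b,c,d): return ok&(u>a)&(u<b)&(v>c)&(v<d)
def rep(n,m):
    Q=P[m]; (c,wh,a)=cv2.minAreaRect(Q[:,:2].astype(np.float32)*1000); e=cv2.minEnclosingCircle(Q[:,:2].astype(np.float32)*1000)
    print(n,"mean",Q.mean(0).round(4),"med z",np.median(Q[:,2]).round(4),"rect",np.round(c,1),np.round(wh,1),round(a,1),"circ",np.round(e[0],1),round(e[1],1))
rep("opad",box(125,185,210,270)&(S>130)&(H<25)); rep("bpad",box(195,255,230,285)&(S>130)&(H>95)&(H<130))
rep("bottle top",box(325,420,262,310)&(P[...,2]>.043)); rep("bottle all",box(325,420,262,310)&(P[...,2]>.015)); rep("cap",box(325,346,262,310)&(P[...,2]>.02))
for n,b in dict(cup=box(318,366,158,205),yel=box(268,312,148,195),pur=box(325,366,108,150)).items(): rep(n,b&(P[...,2]>.065))
s=np.load("/tmp/side.npz"); Ps=s["P"]
from scipy.optimize import least_squares
m=np.zeros((480,640),bool); m[225:275,355:395]=1; m&=(Ps[...,2]>.01)&(Ps[...,2]<.065)&(s["d"]>0)&(np.hypot(Ps[...,0]-.647,Ps[...,1]+.1)<.04)
Q=Ps[m]; f=least_squares(lambda p:np.hypot(Q[:,0]-p[0],Q[:,1]-p[1])-.03,[.65,-.1]); print("cup side",f.x,np.abs(f.fun).mean(),m.sum())
```

```text
opad mean [0.5248 0.2803 0.0072] med z 0.0071 rect [525.6 280.4] [91.7 90.5] 12.4 circ [525.4 280. ] 46.9
bpad mean [0.4938 0.134  0.0072] med z 0.0072 rect [493.9 134.3] [91.7 90.9] 47.4 circ [493.8 134.2] 46.8
bottle top mean [ 0.4329 -0.1811  0.0483] med z 0.0484 rect [ 434.  -164.9] [156.6  50.5] 87.1 circ [ 433.6 -165.8] 79.3
bottle all mean [ 0.4328 -0.1692  0.0458] med z 0.0477 rect [ 434.2 -164.2] [157.9  50.6] 87.0 circ [ 434.2 -164.7] 80.5
cap mean [ 0.4364 -0.0997  0.0355] med z 0.0363 rect [435.8 -99.1] [32.3 28.7] 0.6 circ [ 435.7 -100.4] 20.8
cup mean [ 0.6467 -0.1004  0.0732] med z 0.0734 rect [ 647.5 -100.6] [58.6 59.5] 42.7 circ [ 648.2 -100.5] 30.7
yel mean [0.6647 0.0041 0.0732] med z 0.0732 rect [665.5   3.8] [58.6 59.7] 89.6 circ [665.6   4.1] 30.2
pur mean [ 0.7581 -0.1093  0.0732] med z 0.0733 rect [ 759.3 -109.9] [58.6 60.2] 66.5 circ [ 758.7 -109.9] 30.9
cup side [ 0.64872977 -0.10342569] 0.0011876811594255798 589
```

Emit:
servo_tool(
  commands=[
    [0,0,0,20,-40,20,0],
    [0,0,0,40,-80,20,0],
    [0,0,0,50,-120,20,0],
    [0,0,0,60,-160,20,0],
    [0,0,0,60,-200,20,0],
  ],
)

```text
clock: 0.52
tcp_pos: [0.3554, 0.412, 0.251]
orientation: [0.705, 3.061, -0.0]
contact_force: [1.2, 0.4, 0.3]
grip_width: 0.0853
gripper_force: 0.0
```

Run:
```python
from h import *
o=r.get_obs(); print(o["joints"].round(4),o["tcp_pos"].round(4),o["orientation"].round(4),o["clock"])
```

```text
[-1.0276  0.2419  0.0636  1.8514 -0.0166  1.0487  0.1604] [0.3554 0.412  0.251 ] [ 7.0510e-01  3.0606e+00 -3.0000e-04] 0.5167
```

Emit:
servo_tool(
  commands=[
    [0,-7,0,30,-30,0,0],
    [0,-14,0,50,-70,0,0],
    [0,-21,0,50,-110,0,0],
    [0,-28,0,50,-150,0,0],
    [0,-35,0,50,-190,0,0],
  ],
)

```text
clock: 0.93
tcp_pos: [0.4038, 0.234, 0.251]
orientation: [0.578, 2.51, 0.168]
contact_force: [0.3, -1.3, 0.6]
grip_width: 0.0855
gripper_force: 0.0
```

Run:
```python
from h import *
o=r.get_obs(); print(o["joints"].round(4),o["tcp_pos"].round(4),o["orientation"].round(4),o["clock"])
```

```text
[-1.1019 -0.0888  0.0996  2.3504  0.7951  0.7133 -0.4564] [0.4038 0.234  0.251 ] [0.5781 2.5098 0.1676] 0.9333
```

Emit:
servo_tool(
  commands=[
    [7,0,0,0,-40,-30,0],
    [14,0,0,0,-80,-30,0],
    [21,0,0,0,-120,-30,0],
    [28,0,0,0,-160,-30,0],
    [35,0,0,0,-200,-30,0],
  ],
)

```text
clock: 1.35
tcp_pos: [0.3887, 0.1982, 0.2319]
orientation: [0.624, 2.601, 0.304]
contact_force: [-0.1, 0.3, -0.7]
grip_width: 0.0852
gripper_force: 0.0
```

Run:
```python
from h import *
o=r.get_obs(); print(o["joints"].round(4),o["tcp_pos"].round(4),o["orientation"].round(4),o["clock"])
```

```text
[-0.3978 -0.1301 -0.3837  2.4008  0.4782  0.4764 -0.0737] [0.3887 0.1982 0.2319] [0.6236 2.6012 0.3037] 1.35
```

```bash
cat > kin.py <<'E'
import numpy as np, itertools, json
from scipy.spatial.transform import Rotation as R
from scipy.optimize import least_squares
LO=np.array([-2.96,-.34,-1.41,.24,-1.37,.17,-2.96]);HI=np.array([2.96,2.1,1.46,2.44,4.51,1.92,2.96])
def fk(p,s,q):
    c1,h,x1,y1,L1,x2,y2,L2,x3,y3,L3,c7,c5=p
    M=R.from_euler('z',s[0]*q[0]+c1); t=np.array([0,0,h])
    M=M*R.from_euler('y',q[1])*R.from_euler('z',s[1]*q[2]); t=t+M.apply([x1,y1,L1])
    M=M*R.from_euler('y',q[3])*R.from_euler('z',s[2]*q[4]+c5); t=t+M.apply([x2,y2,L2])
    M=M*R.from_euler('y',q[5]); t=t+M.apply([x3,y3,L3])
    return t,M*R.from_euler('z',s[3]*q[6]+c7)
D=[([-1.228,.4775,.022,1.5555,-.011,1.109,-.083],[.294,.6075,.2305],[-.702,-3.062,.003]),
([-1.0276,.2419,.0636,1.8514,-.0166,1.0487,.1604],[.3554,.412,.251],[.7051,3.0606,-.0003]),
([-1.1019,-.0888,.0996,2.3504,.7951,.7133,-.4564],[.4038,.234,.251],[.5781,2.5098,.1676]),
([-.3978,-.1301,-.3837,2.4008,.4782,.4764,-.0737],[.3887,.1982,.2319],[.6236,2.6012,.3037])]
def fit():
    best=None
    for s in itertools.product([1,-1],repeat=4):
        for c1,c7 in itertools.product([2.35,-1.2,0],[0,1.57,3.14,-1.57]):
            def f(p):
                e=[]
                for q,t,w in D:
                    a,M=fk(p,s,q); e+=[*(a-t)*5,*(M.inv()*R.from_rotvec(w)).as_rotvec()]
                return np.r_[e,.003*p[2:4],.003*p[5:7],.003*p[8:10],.01*p[12]]
            z=least_squares(f,[c1,.35,0,0,.4,0,0,.4,0,0,.3,c7,0],max_nfev=60)
            if best is None or z.cost<best[0]: best=(z.cost,s,z.x,f(z.x))
    return best
def ik(p,s,t,M,q0,n=20,tol=1e-3):
    rng=np.random.default_rng(0); out=[]
    for k in range(n):
        q=np.clip(q0,LO+.02,HI-.02) if k==0 else np.clip(q0+rng.normal(0,.6,7),LO+.02,HI-.02)
        def f(x):
            a,W=fk(p,s,x); return np.r_[(a-t)*5,(W.inv()*M).as_rotvec(),.002*(x-q0)]
        z=least_squares(f,q,bounds=(LO+.01,HI-.01)); a,W=fk(p,s,z.x)
        e=np.linalg.norm(a-t)+.2*(W.inv()*M).magnitude()
        out.append((e,np.abs(z.x-q0).max(),z.x))
    good=[o for o in out if o[0]<.004]
    return min(good,key=lambda o:o[1]) if good else min(out,key=lambda o:o[0])
if __name__=="__main__":
    b=fit(); print(b[0],b[1],b[2].round(4)); print(np.abs(b[3]).max())
    json.dump([list(b[1]),list(b[2])],open("kin.json","w"))
E
time python3 kin.py
```

```text
0.0005804150326980692 (-1, -1, -1, -1) [ 0.0036  0.2979 -0.0034 -0.0557  0.5261  0.0266 -0.0034  0.4915 -0.0058
 -0.0034  0.2931  1.5768 -0.0039]
0.022629539449270375
real	1m29.503s
user	1m29.771s
sys	0m0.126s
```

```bash
cat > plan.py <<'E'
from kin import *
s,p=json.load(open("kin.json")); p=np.array(p)
Z=np.array([0,0,1.])
def frame(a,d,sg):
    x=sg*(a-(a@d)*d); x/=np.linalg.norm(x); return R.from_matrix(np.c_[x,np.cross(d,x),d])
def tcp(g,d): return np.array(g)+.019*d
def hv(psi): return np.array([np.cos(np.radians(psi)),np.sin(np.radians(psi)),0])
def test(name,g,a,d,sgs=(1,-1),n=8):
    for sg in sgs:
        t=tcp(g,d); az=np.arctan2(t[1],t[0]); best=None
        for j7 in (-1.5,0,1.5):
            o=ik(p,s,t,frame(a,d,sg),np.array([-az,.4,0,1.7,0,1.0,j7]),n)
            if best is None or o[0]<best[0]: best=o
        print(name,sg,"err",best[0].round(4),best[2].round(2),flush=True)
E
cat > t1.py <<'E'
from plan import *
a=np.array([.05,.9987,0]); th=np.radians(30); S,C=np.sin(th),np.cos(th)
test("Bpick",[.434,-.163,.027],a,-S*a-C*Z,n=3)
for psi in (-20,10,30,60,90,150,210,270): test(f"Bplace{psi}",[.525,.28,.09],Z,C*hv(psi)-S*Z,n=2)
E
python3 t1.py
```

```text
Bpick 1 err 0.0 [ 0.01  0.58 -0.15  2.24  1.02  0.71 -1.08]
Bpick -1 err 0.0 [ 0.03  0.58 -0.17  2.24  1.03  0.72  2.05]
Bplace-20 1 err 0.0 [-0.97  0.68 -0.08  2.2   1.61  1.07  1.88]
Bplace-20 -1 err 0.0 [-0.97  0.68 -0.08  2.2   1.61  1.07 -1.26]
Bplace10 1 err 0.0 [-0.63  0.63 -0.25  2.43  2.38  1.07  1.78]
Bplace10 -1 err 0.0 [-0.61  0.63 -0.28  2.43  2.38  1.08 -1.35]
Bplace30 1 err 0.0599 [ 0.72  1.64 -1.4   2.43  2.88  1.15 -2.95]
Bplace30 -1 err 0.0161 [-1.47  1.21  1.05  2.43  3.41  1.17 -2.66]
Bplace60 1 err 0.0551 [ 0.67  0.98 -1.04  2.14 -1.36  0.18  0.98]
Bplace60 -1 err 0.0 [ 0.83  1.31 -1.4   2.34  2.48  0.46  0.42]
Bplace90 1 err 0.0 [ 0.8   1.24 -1.32  2.01  0.28  0.42 -0.29]
Bplace90 -1 err 0.0 [ 0.11  0.75 -0.31  2.02 -1.36  0.86 -2.06]
Bplace150 1 err 0.0 [-0.21  0.95 -0.1   1.44 -0.62  1.59  1.02]
Bplace150 -1 err 0.0 [-0.23  0.95 -0.07  1.44 -0.64  1.6  -2.11]
Bplace210 1 err 0.0089 [-0.64  1.05  0.13  1.2  -0.12  1.91  1.6 ]
Bplace210 -1 err 0.0089 [-0.64  1.05  0.13  1.2  -0.12  1.91 -1.54]
Bplace270 1 err 0.0 [-0.88  0.93  0.    1.49  0.58  1.63  2.01]
Bplace270 -1 err 0.0 [-0.9   0.93  0.03  1.49  0.57  1.62 -1.12]
```

```bash
cat > go.py <<'E'
from plan import *
import sys
def local(t,M,q):
    def f(x):
        b,W=fk(p,s,x); return np.r_[(b-t)*5,(W.inv()*M).as_rotvec(),.01*(x-q)]
    z=least_squares(f,q,bounds=(LO+.005,HI-.005)); b,W=fk(p,s,z.x); return z.x,np.linalg.norm(b-t)+.2*(W.inv()*M).magnitude()
def path(t0,M0,q0,wps,verbose=True):
    """wps: list of (name,tcp,frame); prints world turn/shift per leg, checks IK locally"""
    q=np.clip(q0,LO+.01,HI-.01)
    for n,t,M in wps:
        rv=(M*M0.inv()).as_rotvec(); sh=np.array(t)-t0; k=int(np.ceil(max(np.degrees(np.linalg.norm(rv))/7.1,np.linalg.norm(sh)/.04,1)))
        emax=0;dq=0
        for i in range(1,k+1):
            q1,e=local(t0+sh*i/k,R.from_rotvec(rv*i/k)*M0,q); emax=max(emax,e); dq=max(dq,np.abs(q1-q).max()); q=q1
        print(n,"turn",np.degrees(rv).round(1),"shift",(sh*1000).round(1),"rows",k,"err",round(emax,4),"dq",dq.round(2),q.round(2))
        t0,M0=np.array(t),M
def now():
    from bench import r
    o=r.get_obs(); return o["tcp_pos"],R.from_rotvec(o["orientation"]),o["joints"]
E
cat > t2.py <<'E'
from go import *
a=np.array([.05,.9987,0]); th=np.radians(30); S,C=np.sin(th),np.cos(th)
g=np.array([.434,-.163,.027]); d=-S*a-C*Z; F=frame(a,d,1)
d2=C*hv(150)-S*Z; F2=frame(Z,d2,1); g2=np.array([.525,.280,.090])
t,M,q=now(); print(t.round(3),q.round(2))
path(t,M,q,[("out",[.45,.05,.25],frame(hv(60),-Z,1)),("pre",tcp(g-.1*d,d),F),("pick",tcp(g,d),F),("lift",tcp(g,d)+[0.06,0,.15],F),
 ("mid",tcp([.56,.03,.25],d2),F2),("over",tcp(g2+[0,0,.06],d2),F2),("place",tcp(g2,d2),F2)])
E
python3 t2.py
```

```text
[0.389 0.198 0.232] [-0.4  -0.13 -0.38  2.4   0.48  0.48 -0.07]
out turn [ 17.8  26.7 -90.9] shift [  61.3 -148.2   18.1] rows 14 err 0.0 dq 0.07 [-0.12  0.08 -0.13  2.04  0.01  1.02 -0.78]
pre turn [-29.    8.6  26.5] shift [ -14.  -172.6 -152.9] rows 6 err 0.0 dq 0.15 [-0.2   0.39 -0.03  2.22  0.72  0.83 -0.85]
pick turn [0. 0. 0.] shift [ -2.5 -49.9 -86.6] rows 3 err 0.0 dq 0.08 [-0.16  0.59  0.06  2.24  0.92  0.62 -1.01]
lift turn [0. 0. 0.] shift [ 60.   0. 150.] rows 5 err 0.0 dq 0.1 [-0.08  0.35 -0.01  2.07  0.66  0.93 -0.61]
mid turn [82.4 44.8 48.9] shift [ 52.2 210.7  80. ] rows 15 err 0.0 dq 0.19 [ 0.35  0.8  -0.48  1.36 -0.27  1.91  0.92]
over turn [0. 0. 0.] shift [ -35.  250. -100.] rows 7 err 0.0 dq 0.06 [ 0.07  0.91 -0.55  1.45 -0.38  1.56  0.75]
place turn [0. 0. 0.] shift [  0.   0. -60.] rows 2 err 0.0 dq 0.04 [ 0.06  0.99 -0.53  1.44 -0.35  1.5   0.79]
```

Emit:
servo_tool(
  commands=[
    [1.2,1.8,-6.1,10,-10,4,0],
    [2.4,3.6,-12.1,20,-20,6,0],
    [3.6,5.4,-18.2,20,-30,6,0],
    [4.8,7.2,-24.3,20,-40,6,0],
    [6,9,-30.3,20,-49,6,0],
  ],
)

```text
clock: 1.77
tcp_pos: [0.409, 0.1487, 0.2381]
orientation: [1.39, 2.449, 0.222]
contact_force: [0.4, -0.1, 0.1]
grip_width: 0.0852
gripper_force: 0.0
```

Emit:
servo_tool(
  commands=[
    [1.2,1.8,-6.1,4,-10,2,0],
    [2.4,3.6,-12.1,8,-20,4,0],
    [3.6,5.4,-18.2,12,-30,6,0],
    [4.8,7.2,-24.3,16,-40,6,0],
    [6,9,-30.3,20,-49,6,0],
  ],
)

```text
clock: 2.18
tcp_pos: [0.4292, 0.1, 0.2443]
orientation: [2.105, 2.106, 0.12]
contact_force: [0.4, 0.6, 1.0]
grip_width: 0.0856
gripper_force: 0.0
```

Emit:
servo_tool(
  commands=[
    [1.2,1.8,-6.1,4,-10,2,0],
    [2.4,3.6,-12.1,8,-20,4,0],
    [3.6,5.4,-18.2,12,-30,6,0],
    [4.8,7.2,-24.3,16,-40,6,0],
    [6,9,-30.3,20,-49,6,0],
  ],
)

```text
clock: 2.6
tcp_pos: [0.4493, 0.051, 0.2502]
orientation: [-2.72, -1.559, 0.002]
contact_force: [0.3, -0.2, -0.2]
grip_width: 0.0851
gripper_force: 0.0
```

```bash
python3 t2.py
```

```text
[0.449 0.051 0.25 ] [-0.14  0.09 -0.12  2.03  0.01  1.02 -0.79]
out turn [-0.3 -0.2  0.4] shift [ 0.7 -1.  -0.2] rows 1 err 0.0 dq 0.02 [-0.13  0.08 -0.12  2.04  0.01  1.02 -0.78]
pre turn [-29.    8.6  26.5] shift [ -14.  -172.6 -152.9] rows 6 err 0.0 dq 0.15 [-0.21  0.39 -0.01  2.22  0.72  0.83 -0.85]
pick turn [0. 0. 0.] shift [ -2.5 -49.9 -86.6] rows 3 err 0.0 dq 0.07 [-0.18  0.6   0.07  2.24  0.92  0.61 -1.01]
lift turn [0. 0. 0.] shift [ 60.   0. 150.] rows 5 err 0.0 dq 0.1 [-0.1   0.35  0.    2.07  0.66  0.93 -0.6 ]
mid turn [82.4 44.8 48.9] shift [ 52.2 210.7  80. ] rows 15 err 0.0 dq 0.19 [ 0.34  0.8  -0.46  1.36 -0.27  1.91  0.93]
over turn [0. 0. 0.] shift [ -35.  250. -100.] rows 7 err 0.0 dq 0.06 [ 0.07  0.91 -0.53  1.45 -0.39  1.56  0.76]
place turn [0. 0. 0.] shift [  0.   0. -60.] rows 2 err 0.0 dq 0.04 [ 0.05  0.99 -0.52  1.44 -0.36  1.5   0.8 ]
```

Emit:
servo_tool(
  commands=[
    [-2.9,0.9,2.7,-2,-17,-10,0],
    [-5.8,1.7,5.3,-4,-35,-20,0],
    [-8.7,2.6,8,-5,-52,-30,0],
    [-11.6,3.4,10.6,-6,-70,-40,0],
    [-14.5,4.3,13.3,-7,-87,-50,0],
  ],
)

```text
clock: 3.02
tcp_pos: [0.4421, -0.0365, 0.1998]
orientation: [2.365, 1.762, -0.287]
contact_force: [0.7, -1.5, -0.5]
grip_width: 0.0852
gripper_force: 0.0
```

Emit:
servo_tool(
  commands=[
    [-2.9,0.9,2.7,-2,-17,-20,0],
    [-5.8,1.7,5.3,-3,-35,-40,0],
    [-8.7,2.6,8,-4,-52,-60,0],
    [-11.6,3.4,10.6,-5,-70,-80,0],
    [-14.5,4.3,13.3,-7,-86,-100,0],
  ],
)

```text
clock: 3.43
tcp_pos: [0.4353, -0.1223, 0.0995]
orientation: [1.98, 1.886, -0.534]
contact_force: [0.7, -0.8, -0.7]
grip_width: 0.0856
gripper_force: 0.0
```

```bash
python3 t2.py | head -4; python3 -c "
from h import *
shot('wrist','w1.png')"
```

```text
[ 0.435 -0.122  0.1  ] [-0.21  0.38 -0.03  2.23  0.72  0.84 -0.85]
out turn [ 28.9  -8.8 -26.6] shift [ 14.7 172.3 150.5] rows 6 err 0.0 dq 0.15 [-0.13  0.08 -0.12  2.04  0.01  1.02 -0.78]
pre turn [-29.    8.6  26.5] shift [ -14.  -172.6 -152.9] rows 6 err 0.0 dq 0.15 [-0.21  0.39 -0.01  2.22  0.72  0.83 -0.85]
pick turn [0. 0. 0.] shift [ -2.5 -49.9 -86.6] rows 3 err 0.0 dq 0.07 [-0.18  0.6   0.07  2.24  0.92  0.61 -1.01]
```

View pics/w1.png

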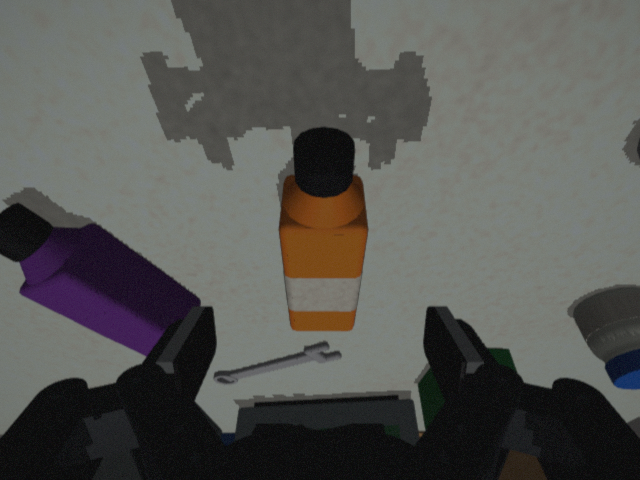

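The wrist view shows the bottle centred at about (322,250) between the finger tips at (190,330) and (450,330). I'll check how close the camera body comes to the bottle before descending.

```bash
python3 -c "
from h import *
print(np.array(r.camera_info('wrist')['T_tool_cam']).round(3))
im,d,P=shot('wrist')
v,u=np.mgrid[0:480,0:640]
hsv=cv2.cvtColor(im,cv2.COLOR_BGR2HSV)
m=(d>0)&(u>270)&(u<375)&(v>120)&(v<335)&(P[...,2]>.02); Q=P[m]
print(cv2.minAreaRect(Q[:,:2].astype(np.float32)*1000), Q[:,2].max(), np.percentile(Q[:,2],[50,90]))
m&=(hsv[...,0]<25)&(hsv[...,1]>120)&(P[...,2]>.045);Q=P[m];print('orange top',Q.min(0),Q.max(0))
"
```

```text
[[-0.001  0.948  0.317  0.083]
 [ 1.     0.001 -0.    -0.001]
 [-0.     0.317 -0.948 -0.143]
 [ 0.     0.     0.     1.   ]]
((434.23358154296875, -162.54306030273438), (155.7711639404297, 50.673973083496094), 86.88180541992188) 0.05085427920871802 [0.04800467 0.04971487]
orange top [ 0.40615328 -0.23980516  0.04500612] [ 0.45977691 -0.11604336  0.05071065]
```

Emit:
servo_tool(
  commands=[
    [0,0,0,0,-12,-21,0],
    [0,0,0,-1,-25,-43,0],
    [0,0,0,-1,-38,-65,0],
    [0,0,0,-2,-50,-86,0],
    [0,0,0,-2,-50,-86,0],
  ],
  force=40,
)

```text
clock: 3.95
tcp_pos: [0.4318, -0.1731, 0.013]
orientation: [1.988, 1.883, -0.537]
contact_force: [-0.6, 0.2, 0.1]
grip_width: 0.0853
gripper_force: 0.0
```

Emit:
servo_tool(
  commands=[
    [0,0,0,0,0,0,1],
    [0,0,0,0,0,0,1],
    [0,0,0,0,0,0,1],
    [0,0,0,0,0,0,1],
    [0,0,0,0,0,0,1],
  ],
  force=40,
)

```text
clock: 4.37
tcp_pos: [0.4347, -0.1704, 0.0157]
orientation: [1.983, 1.885, -0.528]
contact_force: [0.7, 1.4, 4.5]
grip_width: 0.0498
gripper_force: 41.6
```

Emit:
servo_tool(
  commands=[
    [0,0,0,0,0,0,1],
    [0,0,0,0,0,0,1],
    [0,0,0,0,0,0,1],
    [0,0,0,0,0,2,1],
    [0,0,0,0,0,5,1],
  ],
  force=40,
)

```text
clock: 4.78
tcp_pos: [0.4337, -0.1706, 0.0198]
orientation: [1.983, 1.886, -0.53]
contact_force: [0.2, 0.0, -3.8]
grip_width: 0.0493
gripper_force: 42.1
```

Emit:
servo_tool(
  commands=[
    [0,0,0,5,0,30,1],
    [0,0,0,15,0,60,1],
    [0,0,0,30,0,90,1],
    [0,0,0,45,0,120,1],
    [0,0,0,60,0,145,1],
  ],
  force=60,
)

```text
clock: 5.2
tcp_pos: [0.4934, -0.1711, 0.1668]
orientation: [1.985, 1.886, -0.53]
contact_force: [1.8, -0.2, -4.0]
grip_width: 0.0493
gripper_force: 67.1
```

```bash
cat > t3.py <<'E'
from go import *
a=np.array([.05,.9987,0]); th=np.radians(30); S,C=np.sin(th),np.cos(th)
for psi in (100,120,140):
    d2=C*hv(psi)-S*Z; F2=frame(Z,d2,1); g2=np.array([.525,.280,.090])
    t,M,q=now(); print(psi,t.round(3),q.round(2))
    path(t,M,q,[("mid",tcp([.56,.0,.26],d2),F2),("over",tcp(g2+[0,0,.06],d2),F2),("place",tcp(g2,d2),F2)])
E
python3 t3.py
```

```text
100 [ 0.493 -0.171  0.167] [-0.1   0.34 -0.01  2.06  0.65  0.95 -0.6 ]
mid turn [89.7  5.4 10.1] shift [ 63.7 187.3  83.7] rows 13 err 0.0 dq 0.17 [ 0.6   0.59 -0.39  1.71 -0.73  1.44  0.72]
over turn [0. 0. 0.] shift [ -35.  280. -110.] rows 8 err 0.0 dq 0.07 [ 0.29  0.71 -0.55  1.92 -0.97  0.89  0.77]
place turn [0. 0. 0.] shift [  0.   0. -60.] rows 2 err 0.0 dq 0.06 [ 0.29  0.83 -0.55  1.91 -0.97  0.83  0.86]
120 [ 0.493 -0.171  0.167] [-0.1   0.34 -0.01  2.06  0.65  0.95 -0.6 ]
mid turn [88.3 21.1 25.7] shift [ 58.4 185.3  83.7] rows 14 err 0.0 dq 0.18 [ 0.52  0.69 -0.41  1.54 -0.54  1.66  0.78]
over turn [0. 0. 0.] shift [ -35.  280. -110.] rows 8 err 0.0 dq 0.06 [ 0.21  0.79 -0.52  1.72 -0.69  1.17  0.71]
place turn [0. 0. 0.] shift [  0.   0. -60.] rows 2 err 0.0 dq 0.05 [ 0.2   0.89 -0.51  1.71 -0.68  1.11  0.77]
140 [ 0.493 -0.171  0.167] [-0.1   0.34 -0.01  2.06  0.65  0.95 -0.6 ]
mid turn [84.8 36.7 41.3] shift [ 54.  181.7  83.7] rows 15 err 0.0 dq 0.19 [ 0.42  0.76 -0.43  1.4  -0.35  1.86  0.88]
over turn [0. 0. 0.] shift [ -35.  280. -110.] rows 8 err 0.0 dq 0.06 [ 0.11  0.87 -0.52  1.53 -0.49  1.44  0.73]
place turn [0. 0. 0.] shift [  0.   0. -60.] rows 2 err 0.0 dq 0.04 [ 0.1   0.95 -0.5   1.52 -0.46  1.38  0.77]
```

Emit:
servo_tool(
  commands=[
    [5.9,1.4,1.7,4,12,10,1],
    [11.8,2.8,3.4,8,25,20,1],
    [17.7,4.2,5.2,12,37,30,1],
    [23.6,5.6,6.9,16,50,40,1],
    [29.4,7,8.6,20,62,50,1],
  ],
)

```text
clock: 5.62
tcp_pos: [0.5129, -0.1083, 0.216]
orientation: [-2.018, -2.31, 0.12]
contact_force: [-1.1, -0.0, -4.7]
grip_width: 0.0492
gripper_force: 67.2
```

Emit:
servo_tool(
  commands=[
    [5.9,1.4,1.7,4,12,4,1],
    [11.8,2.8,3.4,8,25,8,1],
    [17.7,4.2,5.2,12,37,12,1],
    [23.6,5.6,6.9,16,50,16,1],
    [29.4,7,8.6,20,62,20,1],
  ],
)

```text
clock: 6.03
tcp_pos: [0.5331, -0.0473, 0.2355]
orientation: [-1.545, -2.132, -0.301]
contact_force: [0.3, 0.1, -4.1]
grip_width: 0.0492
gripper_force: 67.2
```

Emit:
servo_tool(
  commands=[
    [5.9,1.4,1.7,4,12,3,1],
    [11.8,2.8,3.4,8,25,6,1],
    [17.7,4.2,5.2,12,37,9,1],
    [23.6,5.6,6.9,16,50,12,1],
    [29.4,7,8.6,19,61,14,1],
  ],
)

```text
clock: 6.45
tcp_pos: [0.5525, 0.0131, 0.2488]
orientation: [-1.076, -1.871, -0.626]
contact_force: [0.3, -0.0, -4.5]
grip_width: 0.0495
gripper_force: 67.4
```

```bash
cat > t4.py <<'E'
from go import *
th=np.radians(30); S,C=np.sin(th),np.cos(th); psi=120
d2=C*hv(psi)-S*Z; F2=frame(Z,d2,1); g2=np.array([.525,.280,.090])
t,M,q=now(); print(psi,t.round(3),q.round(2))
path(t,M,q,[("over",tcp(g2+[0,0,.03],d2),F2),("place",tcp(g2,d2),F2)])
E
python3 t4.py; python3 -c "
from h import *
for n in ('top','side'):
  im,d,P=shot(n,n+'1.png'); np.savez('/tmp/'+n+'1',im=im,d=d,P=P)"
```

```text
120 [0.553 0.013 0.249] [ 0.48  0.74 -0.37  1.49 -0.54  1.66  0.79]
over turn [-0.1  0.2 -0.1] shift [ -35.8  281.1 -138.3] rows 8 err 0.0 dq 0.09 [ 0.18  0.83 -0.49  1.72 -0.7   1.15  0.76]
place turn [0. 0. 0.] shift [  0.   0. -30.] rows 1 err 0.0 dq 0.05 [ 0.18  0.88 -0.48  1.71 -0.7   1.12  0.78]
```

View pics/side1.png

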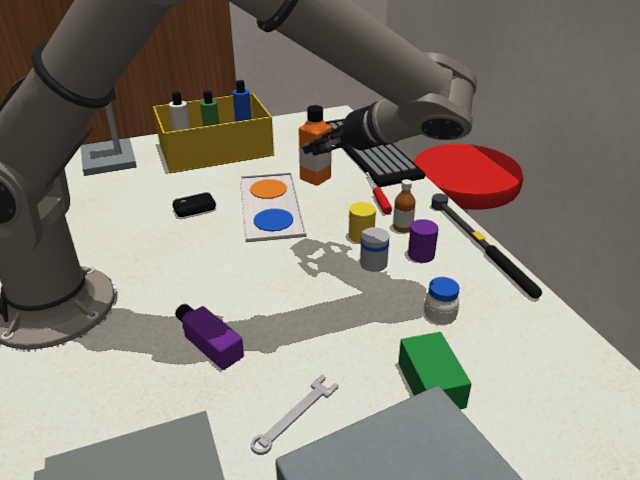

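The bottle is held upright at about (315,145) in the side view. I'll measure where it sits in the grip, its tilt and its base height.

Run:
```python
from h import *
o=r.get_obs(); print("tcp",o["tcp_pos"].round(4))
for n in ("top1","side1"):
    t=np.load(f"/tmp/{n}.npz"); P=t["P"]; hsv=cv2.cvtColor(t["im"],cv2.COLOR_BGR2HSV).astype(int)
    near=(t["d"]>0)&(np.hypot(P[...,0]-.55,P[...,1]-.02)<.07)&(P[...,2]>.15)
    og=near&(hsv[...,0]<22)&(hsv[...,1]>120)&(hsv[...,2]>50)
    Q=P[og]; print(n,og.sum(),Q.min(0).round(3),Q.max(0).round(3),Q.mean(0).round(3))
    cap=near&(P[...,2]>.31); Q=P[cap]
    if len(Q): print(" cap",len(Q),np.round(cv2.minEnclosingCircle(Q[:,:2].astype(np.float32)*1000)[0],1),Q[:,2].max(),np.median(Q[:,2]))
    if n=="side1":
        Q=P[og]
        for z0,z1 in((.18,.2),(.2,.22),(.255,.275),(.275,.29)):
            q=Q[(Q[:,2]>z0)&(Q[:,2]<z1)]
            if len(q)>20: print(z0,len(q),np.round(cv2.minAreaRect(q[:,:2].astype(np.float32)*1000)[0],1),q[:,:2].mean(0).round(4),q[:,:2].min(0).round(3),q[:,:2].max(0).round(3))
        # planes: fit visible faces normals
        v=Q[Q[:,2]<.30]; c=v-v.mean(0); print("spread",np.linalg.svd(c,full_matrices=False)[1][:3])
```

```text
tcp [0.5515 0.0134 0.2451]
top1 657 [ 0.524 -0.024  0.184] [0.593 0.036 0.332] [0.547 0.004 0.29 ]
 cap 370 [556.   7.] 0.3345308047308475 0.3298754011027865
side1 927 [ 0.524 -0.049  0.17 ] [0.589 0.014 0.306] [ 0.549 -0.011  0.243]
 cap 214 [555.9   1.2] 0.3301750726415227 0.3239274991524946
0.18 267 [553.2 -12.3] [ 0.5508 -0.0126] [ 0.524 -0.029] [0.588 0.011]
0.2 58 [553.5 -12.8] [ 0.5488 -0.0138] [ 0.526 -0.028] [0.587 0.009]
0.255 87 [551.  -10.9] [ 0.5356 -0.004 ] [ 0.526 -0.022] [0.583 0.009]
0.275 241 [553.8 -19.7] [ 0.5487 -0.0127] [ 0.525 -0.048] [0.589 0.013]
spread [1.43678571 0.5279068  0.28336429]
```

Run:
```python
from h import *
from scipy.optimize import least_squares
t=np.load("/tmp/top1.npz"); P=t["P"]
m=(t["d"]>0)&(np.hypot(P[...,0]-.556,P[...,1]-.003)<.05)&(P[...,2]>.322); Q=P[m]; v,u=np.nonzero(m)
print(len(Q),Q.mean(0).round(4),Q.min(0).round(3),Q.max(0).round(3),u.min(),u.max(),v.min(),v.max(),np.round(cv2.minEnclosingCircle(Q[:,:2].astype(np.float32)*1000),1) if 0 else cv2.minEnclosingCircle(Q[:,:2].astype(np.float32)*1000))
s=np.load("/tmp/side1.npz"); P=s["P"]; hsv=cv2.cvtColor(s["im"],cv2.COLOR_BGR2HSV).astype(int)
og=(s["d"]>0)&(np.hypot(P[...,0]-.556,P[...,1]-.003)<.06)&(P[...,2]>.16)&(hsv[...,0]<22)&(hsv[...,1]>120)
og&=(P[...,2]<.205)|((P[...,2]>.25)&(P[...,2]<.288))
Q=P[cv2.erode(og.astype(np.uint8),np.ones((3,3)))>0]
def f(p):
    x,y,w,tx,ty=p; X=Q[:,0]-x-tx*(Q[:,2]-.25); Y=Q[:,1]-y-ty*(Q[:,2]-.25)
    a=abs(X*np.cos(w)+Y*np.sin(w)); b=abs(-X*np.sin(w)+Y*np.cos(w)); return np.maximum(a,b)-.025
z=least_squares(f,[.558,0,np.radians(30),0,0],loss="soft_l1",f_scale=.002); print(len(Q),z.x.round(4),np.degrees(z.x[2]),np.abs(z.fun).mean())
```

```text
333 [0.5553 0.0065 0.3301] [ 0.54  -0.009  0.322] [0.571 0.023 0.335] 267 287 182 201 ((555.9273681640625, 7.029576778411865), 16.261133193969727)
439 [ 0.5571  0.0052  0.5369  0.0055 -0.0078] 30.763106930744037 0.0011396440288680275
```

Emit:
servo_tool(
  commands=[
    [0,0,0,-3,27,0,1],
    [0,0,0,-6,54,-5,1],
    [0,0,0,-9,82,-10,1],
    [0,0,0,-12,110,-20,1],
    [0,0,0,-16,137,-30,1],
  ],
)

```text
clock: 6.97
tcp_pos: [0.5361, 0.1513, 0.2187]
orientation: [-1.081, -1.878, -0.622]
contact_force: [-0.2, -0.7, -4.4]
grip_width: 0.0491
gripper_force: 67.7
```

Emit:
servo_tool(
  commands=[
    [0,0,0,-3,30,-20,1],
    [0,0,0,-6,60,-40,1],
    [0,0,0,-9,90,-60,1],
    [0,0,0,-12,115,-75,1],
    [0,0,0,-15,137,-90,1],
  ],
)

```text
clock: 7.38
tcp_pos: [0.5206, 0.2887, 0.1281]
orientation: [-1.079, -1.877, -0.621]
contact_force: [0.8, 0.7, -3.3]
grip_width: 0.0492
gripper_force: 67.5
```

Emit:
servo_tool(
  commands=[
    [0,0,0,0,0,-5,1],
    [0,0,0,0,0,-10,1],
    [0,0,0,0,0,-15,1],
    [0,0,0,0,0,-20,1],
    [0,0,0,0,0,-20,1],
  ],
)

```text
clock: 7.8
tcp_pos: [0.5219, 0.2858, 0.1073]
orientation: [-1.083, -1.873, -0.622]
contact_force: [-0.4, -0.6, -4.0]
grip_width: 0.0492
gripper_force: 67.1
```

```bash
python3 t4.py; python3 -c "
from h import *
o=r.get_obs();print(o['contact_force'])
t=shot('top','top2.png'); P=t[2]; 
m=(t[1]>0)&(np.hypot(P[...,0]-.525,P[...,1]-.28)<.05)&(P[...,2]>.15)&(P[...,2]<.2)
Q=P[m];Q=Q[Q[:,2]>Q[:,2].max()-.012];print(len(Q),Q.mean(0),cv2.minEnclosingCircle(Q[:,:2].astype(np.float32)*1000))"
```

```text
120 [0.522 0.286 0.107] [ 0.18  0.86 -0.48  1.7  -0.69  1.14  0.76]
over turn [0.3 0.2 0.1] shift [-5.1  8.5  3.2] rows 1 err 0.0 dq 0.03 [ 0.18  0.83 -0.49  1.72 -0.7   1.15  0.76]
place turn [0. 0. 0.] shift [  0.   0. -30.] rows 1 err 0.0 dq 0.05 [ 0.18  0.88 -0.48  1.71 -0.7   1.12  0.78]
[-0.3908862  -0.61526336 -3.96957976]
257 [0.52451821 0.27861526 0.1884159 ] ((524.5400390625, 279.1912536621094), 16.03834342956543)
```

Emit:
servo_tool(
  commands=[
    [0,0,0,0,0,-4,1],
    [0,0,0,0,0,-8,1],
    [0,0,0,0,0,-12,1],
    [0,0,0,0,0,-16,1],
    [0,0,0,0,0,-18,1],
  ],
)

```text
clock: 8.27
tcp_pos: [0.521, 0.2874, 0.0895]
orientation: [-1.08, -1.872, -0.622]
contact_force: [-0.1, 0.6, -4.3]
grip_width: 0.0495
gripper_force: 67.1
```

Emit:
servo_tool(
  commands=[
    [0,0,0,0,0,-1,1],
    [0,0,0,0,0,-2,1],
    [0,0,0,0,0,-3,1],
    [0,0,0,0,0,-4,1],
    [0,0,0,0,0,-4,1],
  ],
)

```text
clock: 8.68
tcp_pos: [0.5212, 0.2875, 0.0862]
orientation: [-1.079, -1.873, -0.622]
contact_force: [-0.4, 0.7, -3.8]
grip_width: 0.0491
gripper_force: 67.1
```

Emit:
servo_tool(
  commands=[
    [0,0,0,0,0,-0.6,1],
    [0,0,0,0,0,-1.2,1],
    [0,0,0,0,0,-1.8,1],
    [0,0,0,0,0,-2,1],
    [0,0,0,0,0,-2,1],
  ],
)

```text
clock: 9.1
tcp_pos: [0.5212, 0.2875, 0.0842]
orientation: [-1.079, -1.872, -0.622]
contact_force: [-0.7, 0.6, -4.7]
grip_width: 0.0496
gripper_force: 67.1
```

Emit:
servo_tool(
  commands=[
    [0,0,0,0,0,-0.6,1],
    [0,0,0,0,0,-1.2,1],
    [0,0,0,0,0,-1.8,1],
    [0,0,0,0,0,-2,1],
    [0,0,0,0,0,-2,1],
  ],
)

```text
clock: 9.52
tcp_pos: [0.5213, 0.2875, 0.0837]
orientation: [-1.078, -1.871, -0.623]
contact_force: [-0.5, -5.2, 5.9]
grip_width: 0.0495
gripper_force: 68.4
```

Emit:
servo_tool(
  commands=[
    [0,0,0,0,0,-0.4,1],
    [0,0,0,0,0,-0.8,1],
    [0,0,0,0,0,-1,1],
    [0,0,0,0,0,-1,1],
    [0,0,0,0,0,-1,1],
  ],
)

```text
clock: 9.93
tcp_pos: [0.5214, 0.2874, 0.0837]
orientation: [-1.077, -1.871, -0.624]
contact_force: [-0.5, -7.8, 11.0]
grip_width: 0.0494
gripper_force: 68.8
```

Emit:
servo_tool(
  commands=[
    [0,0,0,0,0,0.6,1],
    [0,0,0,0,0,1.2,1],
    [0,0,0,0,0,1.6,1],
    [0,0,0,0,0,1.8,1],
    [0,0,0,0,0,1.8,1],
  ],
  force=20,
)

```text
clock: 10.35
tcp_pos: [0.5213, 0.2875, 0.0837]
orientation: [-1.079, -1.872, -0.623]
contact_force: [-0.5, -4.6, 7.3]
grip_width: 0.0492
gripper_force: 68.2
```

Emit:
servo_tool(
  commands=[
    [0,0,0,0,0,0,0.55],
    [0,0,0,0,0,0,0.4],
    [0,0,0,0,0,0,0.3],
    [0,0,0,0,0,0,0.1],
    [0,0,0,0,0,0,0],
  ],
)

```text
clock: 10.77
tcp_pos: [0.5211, 0.2879, 0.0829]
orientation: [-1.079, -1.872, -0.622]
contact_force: [-0.4, -0.4, -0.2]
grip_width: 0.0816
gripper_force: 0.0
```

Emit:
servo_tool(
  commands=[
    [0,0,0,0,0,0,0],
    [0,0,0,0,0,0,0],
    [0,0,0,0,0,0,0],
    [0,0,0,0,0,0,0],
    [0,0,0,0,0,0,0],
  ],
)

```text
clock: 11.18
tcp_pos: [0.5212, 0.2875, 0.083]
orientation: [-1.079, -1.873, -0.622]
contact_force: [0.2, -0.6, 0.3]
grip_width: 0.0855
gripper_force: 0.0
```

Run:
```python
from h import *
o=r.get_obs(); print(o["tcp_pos"].round(4))
im,d,P=shot('side','side3.png')
cv2.imwrite('pics/s3c.png',cv2.resize(im[80:240,180:380],None,fx=3,fy=3))
im,d,P=shot('top')
m=(d>0)&(np.hypot(P[...,0]-.525,P[...,1]-.28)<.05)&(P[...,2]>.1); Q=P[m];Q=Q[Q[:,2]>.155];print(len(Q),Q.mean(0),cv2.minEnclosingCircle(Q[:,:2].astype(np.float32)*1000))
```

```text
[0.5212 0.2875 0.083 ]
257 [0.52462168 0.27865193 0.16472153] ((525.0398559570312, 280.2603454589844), 16.86251449584961)
```

View pics/s3c.png

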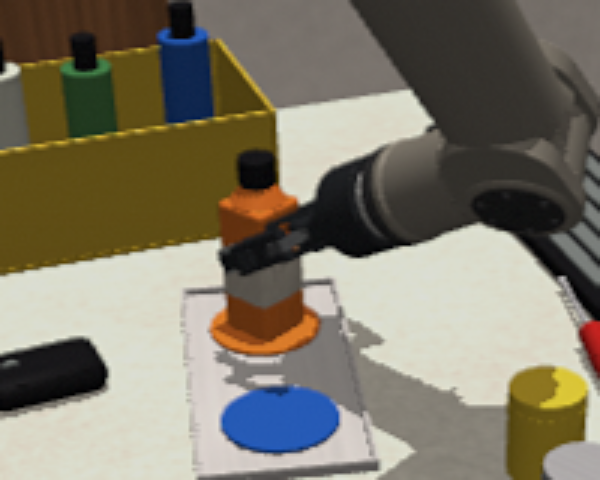

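The bottle stands on the orange pad, with its axis measured at (0.525, 0.280) and the base still on the pad. I'll retreat and plan the cup's two-step flip: lay it on its side, regrasp from the mouth side, then stand it up.

Emit:
servo_tool(
  commands=[
    [0,0,0,5,-9,6,0],
    [0,0,0,12,-21,14,0],
    [0,0,0,24,-42,28,0],
    [0,0,0,38,-66,44,0],
    [0,0,0,52,-90,60,0],
  ],
)

```text
clock: 11.7
tcp_pos: [0.5736, 0.1959, 0.1442]
orientation: [-1.079, -1.873, -0.621]
contact_force: [0.7, 0.0, -0.4]
grip_width: 0.0851
gripper_force: 0.0
```

Emit:
servo_tool(
  commands=[
    [0,0,0,2,-10,20,0],
    [0,0,0,4,-30,40,0],
    [0,0,0,6,-50,60,0],
    [0,0,0,8,-70,80,0],
    [0,0,0,8,-80,100,0],
  ],
)

```text
clock: 12.12
tcp_pos: [0.5821, 0.1136, 0.244]
orientation: [-1.084, -1.873, -0.622]
contact_force: [-0.1, 0.0, -0.5]
grip_width: 0.0852
gripper_force: 0.0
```

```bash
cat > t5.py <<'E'
from go import *
cup=np.array([.648,-.101,.045]); L=np.array([.50,-.12,.030]); bp=np.array([.494,.134,.009])
al=np.radians(40); sa,ca=np.sin(al),np.cos(al)
def wps(psi1,sg,pm,sg2,pp,hover=.09):
    d1=ca*hv(psi1)-sa*Z; F1=frame(-Z,d1,sg); m=hv(pm)
    d2=sa*m-ca*Z; F2=frame(m,d2,sg); g2=L+0*m       # grasp is 30 mm from base
    d3=-.5*m-.866*Z; d3/=np.linalg.norm(d3); F3=frame(m,d3,sg2); g3=L+.008*m
    d4=.866*hv(pp)-.5*Z; d4/=np.linalg.norm(d4); F4=frame(Z,d4,sg2); g4=bp+[0,0,.038]
    return [("pre1",tcp(cup-.09*d1,d1),F1),("pick1",tcp(cup,d1),F1),("lift",tcp(cup,d1)+[-.03,0,.15],F1),("overlay",tcp(g2+[0,0,.12],d2),F2),("lay",tcp(g2,d2),F2),
     ("ret",tcp(g2-.1*d2,d2),F2),("pre3",tcp(g3-.1*d3,d3),F3),("pick3",tcp(g3,d3),F3),("lift3",tcp(g3,d3)+[.05,0,.15],F3),("over4",tcp(g4+[.03,-.1,.12],d4),F4),("place4",tcp(g4,d4),F4)]
if __name__=="__main__":
    t,M,q=now(); print(t.round(3),q.round(2))
    for psi1,sg in ((0,-1),(0,1),(-40,-1),(40,-1),(40,1)):
        print("==",psi1,sg); path(t,M,q,wps(psi1,sg,90,1,120))
E
python3 t5.py | sed 's/turn.*rows/rows/'
```

```text
[0.582 0.114 0.244] [ 0.35  0.75 -0.4   1.48 -0.6   1.55  0.69]
== 0 -1
pre1 rows 17 err 0.086 dq 0.4 [ 0.45  0.43 -0.24  2.16 -1.36  0.18  0.07]
pick1 rows 3 err 0.0918 dq 0.07 [ 0.35  0.62 -0.16  1.99 -1.36  0.18  0.05]
lift rows 4 err 0.083 dq 0.08 [ 0.2   0.3  -0.01  2.13 -1.36  0.18 -0.06]
overlay rows 17 err 0.0364 dq 0.28 [-0.09  0.71  0.74  1.88 -1.01  1.43 -1.97]
lay rows 3 err 0.0 dq 0.07 [-0.01  0.9   0.63  1.89 -1.14  1.32 -1.81]
ret rows 3 err 0.0 dq 0.05 [ 0.04  0.83  0.72  1.81 -1.02  1.45 -1.87]
pre3 rows 26 err 0.0 dq 0.07 [-0.64  0.53  0.43  2.07  0.43  0.77 -0.59]
pick3 rows 3 err 0.0 dq 0.08 [-0.54  0.72  0.43  2.09  0.46  0.54 -0.62]
lift3 rows 4 err 0.0 dq 0.09 [-0.52  0.47  0.44  1.94  0.42  0.88 -0.42]
over4 rows 14 err 0.0 dq 0.14 [ 0.3   0.73 -0.14  1.68 -0.65  1.54  0.99]
place4 rows 4 err 0.0 dq 0.07 [ 0.2   0.88 -0.19  1.77 -0.73  1.27  1.07]
== 0 1
pre1 rows 17 err 0.0005 dq 1.57 [ 1.15  0.82 -1.2   2.42  2.51  0.73 -0.41]
pick1 rows 3 err 0.0 dq 0.06 [ 1.02  1.   -1.09  2.27  2.57  0.77 -0.35]
lift rows 4 err 0.0 dq 0.12 [ 1.15  0.56 -1.25  2.33  2.28  
[... 2348 characters left out ...]
.14  1.02 -1.01  1.95 -0.11  0.18  2.95]
lift rows 4 err 0.0003 dq 0.08 [ 1.31  0.73 -1.2   2.03 -0.25  0.32  2.88]
overlay rows 21 err 0.0 dq 0.12 [ 0.71  0.55 -0.32  1.88 -0.53  1.1   0.74]
lay rows 3 err 0.0 dq 0.07 [ 0.7   0.76 -0.32  1.88 -0.53  0.92  0.84]
ret rows 3 err 0.0 dq 0.07 [ 0.76  0.66 -0.28  1.8  -0.48  1.12  0.82]
pre3 rows 10 err 0.0 dq 0.21 [-0.46  0.48  0.2   2.08  0.56  0.83 -0.71]
pick3 rows 3 err 0.0 dq 0.07 [-0.4   0.67  0.25  2.1   0.66  0.61 -0.78]
lift3 rows 4 err 0.0 dq 0.08 [-0.35  0.43  0.21  1.95  0.54  0.93 -0.51]
over4 rows 14 err 0.0 dq 0.15 [ 0.42  0.74 -0.31  1.67 -0.58  1.5   0.91]
place4 rows 4 err 0.0 dq 0.07 [ 0.32  0.9  -0.35  1.77 -0.63  1.21  0.98]
```

```bash
cat > t6.py <<'E'
from t5 import *
t,M,q=now(); print(t.round(4),q.round(2))
path(t,M,q,wps(60,-1,90,1,120))
E
python3 t6.py; sed 's/wps(60,-1,90,/wps(60,-1,60,/' t6.py | python3 - | sed 's/turn.*rows/rows/'
```

```text
[0.5821 0.1136 0.244 ] [ 0.35  0.75 -0.4   1.48 -0.6   1.55  0.69]
pre1 turn [-10.1   0.  -59.7] shift [  38.7 -261.7 -153.3] rows 9 err 0.0 dq 0.09 [ 0.7   0.72 -0.21  1.82 -1.    0.92  0.76]
pick1 turn [0. 0. 0.] shift [ 34.5  59.7 -57.9] rows 3 err 0.0 dq 0.05 [ 0.63  0.82 -0.27  1.81 -1.08  0.79  0.82]
lift turn [0. 0. 0.] shift [-30.   0. 150.] rows 4 err 0.0 dq 0.07 [ 0.63  0.54 -0.23  1.87 -1.01  0.94  0.61]
overlay turn [  29.6  110.4 -110.4] shift [-125.3  -19.4  -47.3] rows 23 err 0.0 dq 0.13 [ 0.19  0.59  0.36  1.88 -0.84  1.27 -2.12]
lay turn [0. 0. 0.] shift [   0.    0. -120.] rows 3 err 0.0 dq 0.07 [ 0.24  0.79  0.29  1.88 -0.93  1.13 -1.96]
ret turn [0. 0. 0.] shift [  0.  -64.3  76.6] rows 3 err 0.0 dq 0.06 [ 0.28  0.71  0.36  1.8  -0.83  1.29 -2.02]
pre3 turn [ -0.  -15.7 179.3] shift [  0.  100.6   8.1] rows 26 err 0.0 dq 0.07 [-0.29  0.46 -0.01  2.08  0.66  0.89 -0.8 ]
pick3 turn [0. 0. 0.] shift [  0.  -50.  -86.6] rows 3 err 0.0 dq 0.07 [-0.25  0.63  0.06  2.1   0.8   0.69 -0.9 ]
lift3 turn [0. 0. 0.] shift [ 50.   0. 150.] rows 4 err 0.0 dq 0.09 [-0.18  0.41  0
[... 449 characters left out ...]
0.27  1.81 -1.08  0.79  0.82]
lift rows 4 err 0.0 dq 0.07 [ 0.63  0.54 -0.23  1.87 -1.01  0.94  0.61]
overlay rows 26 err 0.0 dq 0.12 [ 0.29  0.46  0.26  2.09 -1.08  0.97 -2.33]
lay rows 3 err 0.0 dq 0.1 [ 0.37  0.7   0.17  2.1  -1.28  0.86 -2.04]
ret rows 3 err 0.0 dq 0.06 [ 0.4   0.56  0.28  2.08 -1.09  1.   -2.17]
pre3 rows 26 err 0.5046 dq 0.46 [ 1.87  1.31 -1.05  2.35 -1.36  0.18 -2.95]
pick3 rows 3 err 0.4913 dq 0.05 [ 1.89  1.4  -0.91  2.29 -1.36  0.18 -2.95]
lift3 rows 4 err 0.5079 dq 0.08 [ 1.85  1.1  -1.16  2.32 -1.36  0.18 -2.95]
over4 rows 15 err 0.4989 dq 0.03 [ 1.47  1.41 -1.07  2.38 -1.36  0.18 -2.95]
place4 rows 4 err 0.4171 dq 0.06 [ 1.31  1.64 -0.9   2.31 -1.36  0.18 -2.95]
```

Emit:
servo_tool(
  commands=[
    [-1,0,-6,0,-35,-4,0],
    [-2,0,-12,0,-70,-8,0],
    [-3,0,-18,0,-105,-12,0],
    [-4,0,-24,0,-140,-16,0],
    [-5,0,-30,0,-175,-20,0],
  ],
)

```text
clock: 12.53
tcp_pos: [0.581, -0.0609, 0.2234]
orientation: [-1.655, -1.625, -0.838]
contact_force: [0.8, -0.6, 0.2]
grip_width: 0.0852
gripper_force: 0.0
```

Emit:
servo_tool(
  commands=[
    [-1,0,-6,10,-30,-10,0],
    [-2,0,-12,20,-60,-30,0],
    [-3,0,-18,30,-87,-65,0],
    [-4,0,-24,39,-87,-100,0],
    [-5,0,-30,39,-87,-133,0],
  ],
)

```text
clock: 12.95
tcp_pos: [0.6216, -0.1495, 0.0889]
orientation: [-2.191, -1.251, -1.026]
contact_force: [0.9, 1.9, 0.3]
grip_width: 0.085
gripper_force: 0.0
```

```bash
python3 t6.py | head -3; python3 -c "
from h import *
shot('wrist','w2.png')
im,d,P=shot('top')
m=(d>0)&(np.hypot(P[...,0]-.648,P[...,1]+.1)<.036)&(P[...,2]>.065)&(P[...,2]<.078); Q=P[m]; print(len(Q),Q.mean(0),cv2.minEnclosingCircle(Q[:,:2].astype(np.float32)*1000))"
```

```text
[ 0.6216 -0.1495  0.0889] [ 0.71  0.73 -0.24  1.84 -1.01  0.89  0.78]
pre1 turn [0.1 0.3 0.7] shift [-0.8  1.4  1.8] rows 1 err 0.0 dq 0.03 [ 0.71  0.72 -0.23  1.82 -0.99  0.92  0.76]
pick1 turn [0. 0. 0.] shift [ 34.5  59.7 -57.9] rows 3 err 0.0 dq 0.05 [ 0.64  0.83 -0.29  1.81 -1.07  0.78  0.81]
671 [ 0.64690007 -0.10032443  0.07322027] ((647.7133178710938, -100.35657501220703), 30.4031925201416)
```

View pics/w2.png

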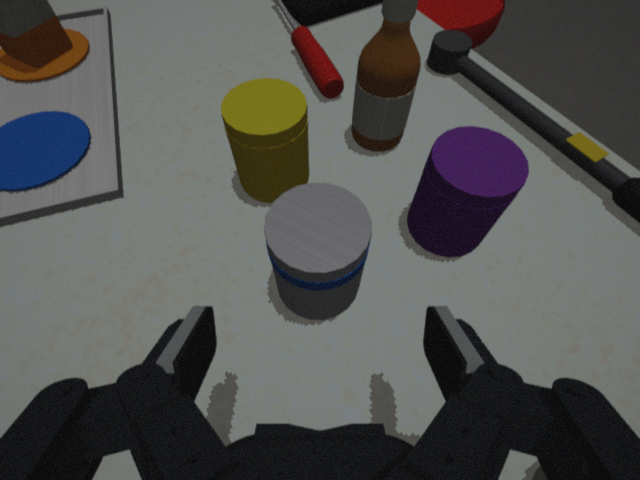

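Wrist view: the steel cup at (318,250) is centred between the finger tips at (190,330) and (450,330). The yellow cup (265,140) and purple cup (465,190) are clear of the fingers. I'll advance and grasp.

Emit:
servo_tool(
  commands=[
    [0,0,0,8,15,-14,0],
    [0,0,0,17,30,-28,0],
    [0,0,0,25,45,-42,0],
    [0,0,0,34,61,-56,0],
    [0,0,0,34,61,-56,0],
  ],
  force=30,
)

```text
clock: 13.47
tcp_pos: [0.656, -0.0783, 0.0356]
orientation: [-2.167, -1.262, -1.025]
contact_force: [-0.0, 1.2, 0.4]
grip_width: 0.0854
gripper_force: 0.0
```

Emit:
servo_tool(
  commands=[
    [0,0,0,0,0,0,1],
    [0,0,0,0,0,0,1],
    [0,0,0,0,0,0,1],
    [0,0,0,0,0,0,1],
    [0,0,0,0,0,0,1],
  ],
)

```text
clock: 13.88
tcp_pos: [0.6557, -0.0855, 0.0362]
orientation: [-2.18, -1.257, -1.027]
contact_force: [0.8, -2.6, 6.1]
grip_width: 0.0592
gripper_force: 32.2
```

Emit:
servo_tool(
  commands=[
    [0,0,0,0,0,0,1],
    [0,0,0,0,0,0,1],
    [0,0,0,0,0,2,1],
    [0,0,0,0,0,4,1],
    [0,0,0,0,0,7,1],
  ],
)

```text
clock: 14.3
tcp_pos: [0.6536, -0.084, 0.0409]
orientation: [-2.18, -1.256, -1.022]
contact_force: [-0.0, -0.2, -1.6]
grip_width: 0.0592
gripper_force: 32.4
```

Emit:
servo_tool(
  commands=[
    [0,0,0,0,0,25,1],
    [0,0,0,-3,0,55,1],
    [0,0,0,-10,0,90,1],
    [0,0,0,-20,0,120,1],
    [0,0,0,-30,0,145,1],
  ],
  force=40,
)

```text
clock: 14.72
tcp_pos: [0.6238, -0.0833, 0.1883]
orientation: [-2.178, -1.258, -1.023]
contact_force: [0.7, -0.5, 0.2]
grip_width: 0.0589
gripper_force: 44.5
```

Emit:
servo_tool(
  commands=[
    [1.2,4.4,-4.4,-10,-2,2,1],
    [2.4,8.8,-8.8,-20,-4,4,1],
    [3.5,13.3,-13.3,-30,-4,6,1],
    [4.7,17.7,-17.7,-40,-4,6,1],
    [5.9,22.1,-22.1,-50,-4,6,1],
  ],
)

```text
clock: 15.13
tcp_pos: [0.5731, -0.0873, 0.1923]
orientation: [-2.44, -0.608, -0.723]
contact_force: [0.2, 0.3, -1.8]
grip_width: 0.0588
gripper_force: 44.5
```

Emit:
servo_tool(
  commands=[
    [1.2,4.4,-4.4,-5,-1,0,1],
    [2.4,8.8,-8.8,-10,-2,0,1],
    [3.5,13.3,-13.3,-15,-3,0,1],
    [4.7,17.7,-17.7,-20,-4,0,1],
    [5.9,22.1,-22.1,-25,-4,0,1],
  ],
)

```text
clock: 15.55
tcp_pos: [0.5483, -0.0913, 0.1921]
orientation: [-2.528, 0.05, -0.39]
contact_force: [-0.2, 0.7, -0.8]
grip_width: 0.0585
gripper_force: 44.5
```

Emit:
servo_tool(
  commands=[
    [1.2,4.4,-4.4,-5,-1,0,1],
    [2.4,8.8,-8.8,-10,-2,0,1],
    [3.5,13.3,-13.3,-15,-3,0,1],
    [4.7,17.7,-17.7,-20,-4,0,1],
    [5.9,22.1,-22.1,-25,-4,0,1],
  ],
)

```text
clock: 15.97
tcp_pos: [0.5234, -0.0953, 0.1922]
orientation: [-2.45, 0.693, -0.037]
contact_force: [-0.2, 0.3, -2.9]
grip_width: 0.0589
gripper_force: 44.5
```

Emit:
servo_tool(
  commands=[
    [1.2,4.4,-4.4,-5,-1,0,1],
    [2.4,8.8,-8.8,-10,-2,0,1],
    [3.5,13.3,-13.3,-15,-3,0,1],
    [4.7,17.7,-17.7,-20,-4,0,1],
    [5.9,22.1,-22.1,-25,-4,0,1],
  ],
)

```text
clock: 16.38
tcp_pos: [0.4985, -0.0993, 0.1922]
orientation: [-2.211, 1.295, 0.32]
contact_force: [-0.5, -0.7, -1.5]
grip_width: 0.0585
gripper_force: 44.5
```

```bash
cat > t7.py <<'E'
from t5 import *
t,M,q=now(); print(t.round(4),q.round(2))
path(t,M,q,wps(60,-1,90,1,120)[3:])
E
python3 t7.py
```

```text
[ 0.4985 -0.0993  0.1922] [ 0.25  0.4   0.23  1.95 -0.73  1.16 -1.74]
overlay turn [  6.1  21.7 -21.9] shift [  1.5  -8.5 -56.8] rows 5 err 0.0 dq 0.1 [ 0.24  0.57  0.29  1.88 -0.81  1.25 -2.15]
lay turn [0. 0. 0.] shift [   0.    0. -120.] rows 3 err 0.0 dq 0.07 [ 0.29  0.78  0.23  1.88 -0.9   1.1  -1.99]
ret turn [0. 0. 0.] shift [  0.  -64.3  76.6] rows 3 err 0.0 dq 0.06 [ 0.33  0.69  0.3   1.8  -0.8   1.27 -2.05]
pre3 turn [ -0.  -15.7 179.3] shift [  0.  100.6   8.1] rows 26 err 0.0 dq 0.07 [-0.23  0.46 -0.08  2.08  0.69  0.91 -0.82]
pick3 turn [0. 0. 0.] shift [  0.  -50.  -86.6] rows 3 err 0.0 dq 0.06 [-0.19  0.63 -0.01  2.1   0.84  0.72 -0.93]
lift3 turn [0. 0. 0.] shift [ 50.   0. 150.] rows 4 err 0.0 dq 0.09 [-0.13  0.41 -0.06  1.95  0.65  1.   -0.61]
over4 turn [87.8 23.5 23.5] shift [-34.2 169.8  -6. ] rows 14 err 0.0 dq 0.15 [ 0.59  0.78 -0.55  1.67 -0.45  1.44  0.79]
place4 turn [0. 0. 0.] shift [ -30.  100. -120.] rows 4 err 0.0 dq 0.08 [ 0.47  0.94 -0.56  1.77 -0.47  1.15  0.84]
```

Next I'll finish the rotation, move over the lay spot, and measure the cup's axis there.

Emit:
servo_tool(
  commands=[
    [1.2,4.3,-4.4,0,-2,-4,1],
    [2.4,8.7,-8.8,0,-4,-8,1],
    [3.6,13,-13.1,1,-6,-20,1],
    [4.8,17.4,-17.5,1,-8,-30,1],
    [6.1,21.7,-21.9,2,-8,-42,1],
  ],
)

```text
clock: 16.8
tcp_pos: [0.5011, -0.1076, 0.1501]
orientation: [-1.817, 1.818, 0.66]
contact_force: [-0.6, 0.6, -1.5]
grip_width: 0.0588
gripper_force: 44.5
```

Emit:
servo_tool(
  commands=[
    [0,0,0,0,0,0,1],
    [0,0,0,0,0,0,1],
  ],
)

```text
clock: 16.97
tcp_pos: [0.5006, -0.1072, 0.1495]
orientation: [-1.824, 1.811, 0.658]
contact_force: [-0.1, 0.2, -0.4]
grip_width: 0.059
gripper_force: 44.4
```

```bash
python3 t7.py | head -2
python3 - <<'E'
from h import *
from scipy.optimize import least_squares
im,d,P=shot('side','side4.png'); t=r.get_obs()["tcp_pos"]
v,u=np.mgrid[0:480,0:640]
near=(d>0)&(np.linalg.norm(P-(t+[0,0,.015]),axis=-1)<.08); print(u[near].min(),u[near].max(),v[near].min(),v[near].max())
y0,x0=int(np.median(v[near])),int(np.median(u[near])); cv2.imwrite('pics/s4c.png',cv2.resize(im[max(y0-75,0):y0+75,max(x0-100,0):x0+100],None,fx=4,fy=4)); print(x0,y0)
np.savez('/tmp/s4',im=im,d=d,P=P)
E
```

```text
[ 0.5006 -0.1072  0.1495] [ 0.23  0.55  0.3   1.9  -0.79  1.26 -2.14]
overlay turn [ 0.1  0.2 -0.3] shift [ -0.6  -0.6 -14. ] rows 1 err 0.0 dq 0.02 [ 0.23  0.58  0.3   1.88 -0.81  1.25 -2.14]
282 346 190 235
307 221
```

View pics/s4c.png

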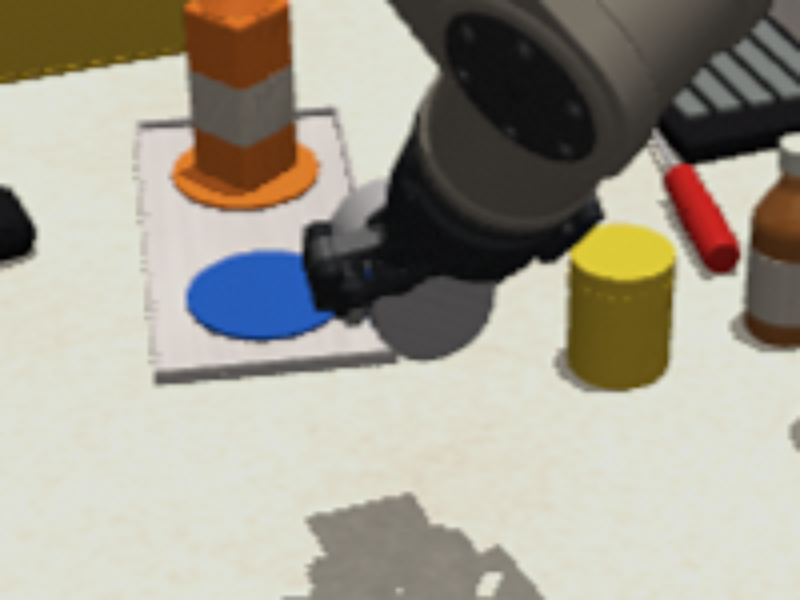

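Emit:
servo_tool(
  commands=[
    [0,0,0,0,0,-25,1],
    [0,0,0,0,0,-50,1],
    [0,0,0,0,0,-80,1],
    [0,0,0,0,0,-105,1],
    [0,0,0,0,0,-120,1],
  ],
)

```text
clock: 17.43
tcp_pos: [0.5008, -0.1069, 0.029]
orientation: [-1.824, 1.81, 0.657]
contact_force: [-0.3, 0.7, -0.6]
grip_width: 0.0585
gripper_force: 44.4
```

Emit:
servo_tool(
  commands=[
    [0,0,0,0,0,-2,1],
    [0,0,0,0,0,-4,1],
    [0,0,0,0,0,-6,1],
    [0,0,0,0,0,-7.5,1],
    [0,0,0,0,0,-7.5,1],
  ],
)

```text
clock: 17.85
tcp_pos: [0.5018, -0.1077, 0.0235]
orientation: [-1.822, 1.812, 0.655]
contact_force: [-0.8, -0.6, -2.0]
grip_width: 0.0589
gripper_force: 44.4
```

Emit:
servo_tool(
  commands=[
    [0,0,0,0,0,-0.7,1],
    [0,0,0,0,0,-1.4,1],
    [0,0,0,0,0,-2.1,1],
    [0,0,0,0,0,-2.5,1],
    [0,0,0,0,0,-2.5,1],
  ],
)

```text
clock: 18.27
tcp_pos: [0.5012, -0.1075, 0.02]
orientation: [-1.821, 1.813, 0.657]
contact_force: [-0.1, -0.6, -1.7]
grip_width: 0.059
gripper_force: 44.4
```

Emit:
servo_tool(
  commands=[
    [0,0,0,0,0,-0.7,1],
    [0,0,0,0,0,-1.4,1],
    [0,0,0,0,0,-2,1],
    [0,0,0,0,0,-2,1],
    [0,0,0,0,0,-2,1],
  ],
)

```text
clock: 18.68
tcp_pos: [0.5012, -0.1075, 0.018]
orientation: [-1.821, 1.813, 0.657]
contact_force: [-0.1, -0.4, -1.7]
grip_width: 0.0589
gripper_force: 44.4
```

Emit:
servo_tool(
  commands=[
    [0,0,0,0,0,-0.7,1],
    [0,0,0,0,0,-1.4,1],
    [0,0,0,0,0,-2,1],
    [0,0,0,0,0,-2,1],
    [0,0,0,0,0,-2,1],
  ],
)

```text
clock: 19.1
tcp_pos: [0.5012, -0.1075, 0.016]
orientation: [-1.821, 1.813, 0.657]
contact_force: [0.3, -0.5, -1.5]
grip_width: 0.0592
gripper_force: 44.4
```

Emit:
servo_tool(
  commands=[
    [0,0,0,0,0,-0.5,1],
    [0,0,0,0,0,-1,1],
    [0,0,0,0,0,-1.5,1],
    [0,0,0,0,0,-1.5,1],
    [0,0,0,0,0,-1.5,1],
  ],
)

```text
clock: 19.52
tcp_pos: [0.5012, -0.1075, 0.0145]
orientation: [-1.821, 1.813, 0.657]
contact_force: [-0.3, 0.3, -2.0]
grip_width: 0.0588
gripper_force: 44.4
```

Emit:
servo_tool(
  commands=[
    [0,0,0,0,0,-0.4,1],
    [0,0,0,0,0,-0.8,1],
    [0,0,0,0,0,-1.2,1],
    [0,0,0,0,0,-1.2,1],
    [0,0,0,0,0,-1.2,1],
  ],
)

```text
clock: 19.93
tcp_pos: [0.5012, -0.1075, 0.0133]
orientation: [-1.821, 1.813, 0.657]
contact_force: [0.2, -0.4, -1.2]
grip_width: 0.0588
gripper_force: 44.4
```

Emit:
servo_tool(
  commands=[
    [0,0,0,0,0,-0.4,1],
    [0,0,0,0,0,-0.8,1],
    [0,0,0,0,0,-0.8,1],
    [0,0,0,0,0,-0.8,1],
  ],
)

```text
clock: 20.27
tcp_pos: [0.5012, -0.1074, 0.013]
orientation: [-1.821, 1.812, 0.657]
contact_force: [-1.7, -0.8, 4.2]
grip_width: 0.0591
gripper_force: 44.9
```

Emit:
servo_tool(
  commands=[
    [0,0,0,0,0,0.3,1],
    [0,0,0,0,0,0.3,1],
    [0,0,0,0,0,0.3,0.3],
    [0,0,0,0,0,0.3,0.25],
    [0,0,0,0,0,0.3,0.2],
  ],
  force=20,
)

```text
clock: 20.68
tcp_pos: [0.5012, -0.1075, 0.0127]
orientation: [-1.821, 1.813, 0.657]
contact_force: [-0.9, 0.2, -0.2]
grip_width: 0.0686
gripper_force: 1.2
```

Emit:
servo_tool(
  commands=[
    [0,0,0,0,0,0,0.15],
    [0,0,0,0,0,0,0.1],
    [0,0,0,0,0,0,0],
    [0,0,0,0,0,0,0],
    [0,0,0,0,0,0,0],
  ],
)

```text
clock: 21.1
tcp_pos: [0.5012, -0.1075, 0.0129]
orientation: [-1.821, 1.813, 0.657]
contact_force: [-0.1, -0.8, -0.1]
grip_width: 0.0851
gripper_force: 0.0
```

Emit:
servo_tool(
  commands=[
    [0,0,0,0,-12,15,0],
    [0,0,0,0,-25,30,0],
    [0,0,0,0,-40,48,0],
    [0,0,0,0,-60,72,0],
    [0,0,0,0,-80,100,0],
  ],
)

```text
clock: 21.52
tcp_pos: [0.5004, -0.1874, 0.1132]
orientation: [-1.821, 1.813, 0.66]
contact_force: [-0.1, 0.1, -0.7]
grip_width: 0.0852
gripper_force: 0.0
```

```bash
python3 - <<'E'
from h import *
for n in ('side','top'):
    im,d,P=shot(n,n+'5.png'); np.savez('/tmp/'+n+'5',im=im,d=d,P=P)
    m=(d>0)&(P[...,2]>.008)&(P[...,2]<.066)&(abs(P[...,0]-.5)<.06)&(abs(P[...,1]+.11)<.07); Q=P[m]
    if len(Q): print(n,len(Q),Q.min(0).round(3),Q.max(0).round(3),cv2.minAreaRect(Q[:,:2].astype(np.float32)*1000))
E
python3 t7.py | tail -6
```

```text
side 818 [ 0.464 -0.152  0.008] [ 0.526 -0.072  0.062] ((494.0132141113281, -111.59870910644531), (60.65834045410156, 80.30439758300781), 2.04483699798584)
top 1108 [ 0.464 -0.15   0.009] [ 0.555 -0.07   0.064] ((510.044921875, -109.18453979492188), (79.2407455444336, 92.0453872680664), 88.75116729736328)
ret turn [0. 0. 0.] shift [  0.  -64.3  76.6] rows 3 err 0.0 dq 0.06 [ 0.32  0.69  0.31  1.8  -0.8   1.27 -2.05]
pre3 turn [ -0.  -15.7 179.3] shift [  0.  100.6   8.1] rows 26 err 0.0 dq 0.07 [-0.24  0.46 -0.07  2.08  0.69  0.91 -0.82]
pick3 turn [0. 0. 0.] shift [  0.  -50.  -86.6] rows 3 err 0.0 dq 0.07 [-0.2   0.63  0.    2.1   0.84  0.72 -0.93]
lift3 turn [0. 0. 0.] shift [ 50.   0. 150.] rows 4 err 0.0 dq 0.09 [-0.14  0.41 -0.05  1.95  0.65  1.   -0.6 ]
over4 turn [87.8 23.5 23.5] shift [-34.2 169.8  -6. ] rows 14 err 0.0 dq 0.15 [ 0.58  0.78 -0.54  1.67 -0.46  1.45  0.8 ]
place4 turn [0. 0. 0.] shift [ -30.  100. -120.] rows 4 err 0.0 dq 0.08 [ 0.46  0.94 -0.55  1.77 -0.48  1.15  0.84]
```

```bash
cat > cyl.py <<'E'
from h import *
from scipy.optimize import least_squares
def cyl(d,P,c=(.5,-.11)):
    m=(d>0)&(P[...,2]>.012)&(P[...,2]<.064)&(abs(P[...,0]-c[0])<.05)&(abs(P[...,1]-c[1])<.06); Q=P[m]
    f=lambda p:np.hypot((Q[:,0]-p[0])*np.cos(p[1])-(Q[:,1]-c[1])*np.sin(p[1]),Q[:,2]-.0285)-.03
    z=least_squares(f,[c[0],0],loss="soft_l1",f_scale=.002); i=np.abs(f(z.x))<.004
    return z.x.round(4),i.sum(),len(Q),Q[i].min(0).round(3),Q[i].max(0).round(3)
if __name__=="__main__":
    for n in ('side','top'):
        print(n,*cyl(*[np.load('/tmp/'+n+'5.npz')[k] for k in 'dP']))
    for n in ('side','top'): print("new",n,*cyl(*shot(n)[1:]))
E
python3 cyl.py
```

```text
side [0.4957 0.0048] 450 789 [ 0.464 -0.152  0.012] [ 0.526 -0.072  0.062]
top [ 0.4945 -0.0013] 1061 1106 [ 0.464 -0.145  0.026] [ 0.525 -0.07   0.062]
new side [ 0.4955 -0.0023] 463 805 [ 0.464 -0.151  0.013] [ 0.526 -0.072  0.062]
new top [ 0.4946 -0.0024] 1059 1092 [ 0.464 -0.144  0.025] [ 0.523 -0.07   0.062]
```

The cup lies still with its axis along y at x=0.495, y from -0.146 to -0.071. Next I'll turn the tool around to the mouth side.

```bash
sed -i 's/L=np.array(.*030\])/L=np.array([.495,-.116,.032])/; ' t5.py; grep -n "^cup" t5.py
cat > t8.py <<'E'
from t5 import *
t,M,q=now(); print(t.round(4),q.round(2))
w=wps(60,-1,90,1,120)[6:]; n,tt,F=w[0]
path(t,M,q,[("up",t+[0,.05,.08],R.from_rotvec([0,0,.001])*M),("pre",tt+[0,0,.06],F)]+w)
E
python3 t8.py
```

```text
2:cup=np.array([.648,-.101,.045]); L=np.array([.495,-.116,.032]); bp=np.array([.494,.134,.009])
[ 0.5015 -0.1881  0.1133] [ 0.34  0.67  0.33  1.8  -0.77  1.31 -2.05]
up turn [-0.  -0.   0.1] shift [ 0. 50. 80.] rows 3 err 0.0 dq 0.06 [ 0.25  0.51  0.33  1.82 -0.76  1.36 -2.2 ]
pre turn [ -0.4 -15.4 179.1] shift [ -6.5  70.6 -31.2] rows 26 err 0.0 dq 0.06 [-0.18  0.34 -0.15  2.06  0.64  1.03 -0.74]
pre3 turn [0. 0. 0.] shift [  0.   0. -60.] rows 2 err 0.0 dq 0.05 [-0.19  0.45 -0.13  2.09  0.71  0.93 -0.84]
pick3 turn [0. 0. 0.] shift [  0.  -50.  -86.6] rows 3 err 0.0 dq 0.06 [-0.16  0.61 -0.06  2.12  0.87  0.74 -0.96]
lift3 turn [0. 0. 0.] shift [ 50.   0. 150.] rows 4 err 0.0 dq 0.1 [-0.09  0.4  -0.12  1.96  0.67  1.02 -0.63]
over4 turn [87.8 23.5 23.5] shift [-29.2 165.8  -8. ] rows 14 err 0.0 dq 0.15 [ 0.61  0.79 -0.59  1.67 -0.43  1.44  0.77]
place4 turn [0. 0. 0.] shift [ -30.  100. -120.] rows 4 err 0.0 dq 0.08 [ 0.49  0.95 -0.6   1.77 -0.44  1.14  0.81]
```

Emit:
servo_tool(
  commands=[
    [0,0,0,0,0,25,0],
    [0,0,0,0,10,50,0],
    [0,0,0,0,25,70,0],
    [0,0,0,0,40,80,0],
    [0,0,0,0,50,80,0],
  ],
)

```text
clock: 22.13
tcp_pos: [0.5017, -0.1351, 0.1939]
orientation: [-1.823, 1.809, 0.657]
contact_force: [-0.2, -0.1, -0.7]
grip_width: 0.0851
gripper_force: 0.0
```

Emit:
servo_tool(
  commands=[
    [0,-0.5,6,0,2,-1,0],
    [0,-1,12,0,5,-2,0],
    [0,-1.6,17.9,-1,7,-3,0],
    [0,-2.1,23.9,-1,10,-4,0],
    [0,-2.6,29.9,-1,12,-5,0],
  ],
)

```text
clock: 22.55
tcp_pos: [0.4993, -0.1243, 0.1859]
orientation: [-2.312, 1.298, 0.793]
contact_force: [0.1, -0.8, -0.4]
grip_width: 0.0857
gripper_force: 0.0
```

Emit:
servo_tool(
  commands=[
    [0,-0.5,6,0,2,-1,0],
    [0,-1,12,0,5,-2,0],
    [0,-1.6,17.9,-1,7,-3,0],
    [0,-2.1,23.9,-1,10,-4,0],
    [0,-2.6,29.9,-1,12,-5,0],
  ],
)

```text
clock: 22.97
tcp_pos: [0.4984, -0.1122, 0.1808]
orientation: [-2.685, 0.669, 0.883]
contact_force: [-1.0, 0.6, 0.0]
grip_width: 0.0852
gripper_force: 0.0
```

Emit:
servo_tool(
  commands=[
    [0,-0.5,6,0,2,-1,0],
    [0,-1,12,0,5,-2,0],
    [0,-1.6,17.9,-1,7,-3,0],
    [0,-2.1,23.9,-1,10,-4,0],
    [0,-2.6,29.9,-1,12,-5,0],
  ],
)

```text
clock: 23.38
tcp_pos: [0.4974, -0.1001, 0.1758]
orientation: [-2.914, -0.059, 0.922]
contact_force: [0.5, -0.1, -0.9]
grip_width: 0.0855
gripper_force: 0.0
```

Emit:
servo_tool(
  commands=[
    [0,-0.5,6,0,2,-1,0],
    [0,-1,12,0,5,-2,0],
    [0,-1.6,17.9,-1,7,-3,0],
    [0,-2.1,23.9,-1,10,-4,0],
    [0,-2.6,29.9,-1,12,-5,0],
  ],
)

```text
clock: 23.8
tcp_pos: [0.4963, -0.088, 0.1708]
orientation: [2.83, 0.816, -0.86]
contact_force: [-0.6, -0.7, 0.5]
grip_width: 0.0854
gripper_force: 0.0
```

Emit:
servo_tool(
  commands=[
    [0,-0.5,6,0,2,-1,0],
    [0,-1,12,0,5,-2,0],
    [0,-1.6,17.9,-1,7,-3,0],
    [0,-2.1,23.9,-1,10,-4,0],
    [0,-2.6,29.9,-1,12,-5,0],
  ],
)

```text
clock: 24.22
tcp_pos: [0.4951, -0.0759, 0.1658]
orientation: [2.429, 1.45, -0.704]
contact_force: [0.1, -0.2, -0.3]
grip_width: 0.0856
gripper_force: 0.0
```

Emit:
servo_tool(
  commands=[
    [0,-0.5,6,0,2,-1,0],
    [0,-1,12,0,5,-2,0],
    [0,-1.6,17.9,-1,7,-3,0],
    [0,-2.1,23.9,-1,10,-4,0],
    [0,-2.6,29.6,-1,12,-5,0],
  ],
)

```text
clock: 24.63
tcp_pos: [0.4938, -0.0639, 0.1609]
orientation: [1.919, 1.94, -0.52]
contact_force: [0.4, 0.4, 0.4]
grip_width: 0.0854
gripper_force: 0.0
```

```bash
sed -i 's/^path.*/path(t,M,q,w)/' t8.py; python3 t8.py; python3 -c "
from cyl import *
print(*cyl(*shot('wrist')[1:])); print(*cyl(*shot('side')[1:]))"
```

```text
[ 0.4938 -0.0639  0.1609] [-0.17  0.36 -0.19  2.05  0.65  1.04 -0.76]
pre3 turn [-0.1 -0.4 -0.5] shift [  1.2  -3.6 -58.7] rows 2 err 0.0 dq 0.06 [-0.17  0.44 -0.16  2.09  0.72  0.94 -0.85]
pick3 turn [0. 0. 0.] shift [  0.  -50.  -86.6] rows 3 err 0.0 dq 0.06 [-0.13  0.61 -0.09  2.12  0.88  0.76 -0.97]
lift3 turn [0. 0. 0.] shift [ 50.   0. 150.] rows 4 err 0.0 dq 0.1 [-0.07  0.4  -0.15  1.96  0.68  1.02 -0.64]
over4 turn [87.8 23.5 23.5] shift [-29.2 165.8  -8. ] rows 14 err 0.0 dq 0.14 [ 0.63  0.8  -0.62  1.67 -0.42  1.43  0.76]
place4 turn [0. 0. 0.] shift [ -30.  100. -120.] rows 4 err 0.0 dq 0.08 [ 0.51  0.96 -0.62  1.77 -0.42  1.14  0.8 ]
[ 0.4944 -0.0044] 6405 6412 [ 0.464 -0.145  0.012] [ 0.524 -0.068  0.06 ]
[0.4953 0.0045] 782 1118 [ 0.464 -0.152  0.012] [ 0.525 -0.071  0.062]
```

Emit:
servo_tool(
  commands=[
    [0,0,-0.2,1,-2,-15,0],
    [0,-0.2,-0.4,1,-4,-30,0],
    [0,-0.4,-0.5,1,-4,-45,0],
    [0,-0.4,-0.5,1,-4,-59,0],
    [0,-0.4,-0.5,1,-4,-59,0],
  ],
)

```text
clock: 25.15
tcp_pos: [0.4945, -0.0697, 0.1008]
orientation: [1.938, 1.919, -0.521]
contact_force: [-0.3, 0.3, 0.8]
grip_width: 0.0854
gripper_force: 0.0
```

Emit:
servo_tool(
  commands=[
    [0,0,0,0,-12,-21,0],
    [0,0,0,0,-25,-43,0],
    [0,0,0,0,-38,-65,0],
    [0,0,0,0,-50,-86,0],
    [0,0,0,0,-50,-86,0],
  ],
  force=30,
)

```text
clock: 25.57
tcp_pos: [0.4936, -0.1223, 0.0153]
orientation: [1.94, 1.916, -0.524]
contact_force: [-0.5, -0.3, -0.6]
grip_width: 0.0855
gripper_force: 0.0
```

Emit:
servo_tool(
  commands=[
    [0,0,0,0,0,0,1],
    [0,0,0,0,0,0,1],
    [0,0,0,0,0,0,1],
    [0,0,0,0,0,0,1],
    [0,0,0,0,0,0,1],
  ],
)

```text
clock: 25.98
tcp_pos: [0.4971, -0.1184, 0.019]
orientation: [1.936, 1.917, -0.511]
contact_force: [-0.7, 2.8, 7.2]
grip_width: 0.0599
gripper_force: 32.7
```

Emit:
servo_tool(
  commands=[
    [0,0,0,0,0,0,1],
    [0,0,0,0,0,0,1],
    [0,0,0,0,0,1,1],
    [0,0,0,0,0,3,1],
    [0,0,0,0,0,6,1],
  ],
)

```text
clock: 26.4
tcp_pos: [0.4962, -0.1193, 0.024]
orientation: [1.936, 1.918, -0.514]
contact_force: [-1.0, 0.6, -1.6]
grip_width: 0.0601
gripper_force: 32.6
```

Gripped. I'll lift (50, 0, 145), then turn (87.8, 23.5, 23.5) in three calls.

Emit:
servo_tool(
  commands=[
    [0,0,0,3,0,25,1],
    [0,0,0,12,0,55,1],
    [0,0,0,25,0,90,1],
    [0,0,0,38,0,120,1],
    [0,0,0,50,0,145,1],
  ],
  force=40,
)

```text
clock: 26.82
tcp_pos: [0.5469, -0.1196, 0.1716]
orientation: [1.937, 1.917, -0.512]
contact_force: [-0.2, -0.2, -1.0]
grip_width: 0.0595
gripper_force: 45.8
```

Emit:
servo_tool(
  commands=[
    [5.9,1.6,1.6,-2,11,2,1],
    [11.7,3.1,3.1,-4,22,4,1],
    [17.6,4.7,4.7,-6,33,6,1],
    [23.4,6.3,6.3,-8,44,8,1],
    [29.3,7.8,7.8,-10,55,10,1],
  ],
)

```text
clock: 27.23
tcp_pos: [0.5362, -0.0639, 0.1801]
orientation: [-1.997, -2.34, 0.109]
contact_force: [-0.5, 0.2, -2.6]
grip_width: 0.0593
gripper_force: 45.7
```

Emit:
servo_tool(
  commands=[
    [5.9,1.6,1.6,-2,11,0,1],
    [11.7,3.1,3.1,-4,22,0,1],
    [17.6,4.7,4.7,-6,33,0,1],
    [23.4,6.3,6.3,-8,44,0,1],
    [29.3,7.8,7.8,-10,55,0,1],
  ],
)

```text
clock: 27.65
tcp_pos: [0.5264, -0.0098, 0.1797]
orientation: [-1.539, -2.137, -0.305]
contact_force: [1.2, 0.6, -1.9]
grip_width: 0.0593
gripper_force: 45.7
```

Emit:
servo_tool(
  commands=[
    [5.9,1.6,1.6,-2,11,0,1],
    [11.7,3.1,3.1,-4,22,0,1],
    [17.6,4.7,4.7,-6,33,0,1],
    [23.4,6.3,6.3,-8,44,0,1],
    [29.3,7.8,7.8,-10,55,0,1],
  ],
)

```text
clock: 28.07
tcp_pos: [0.5166, 0.0445, 0.179]
orientation: [-1.086, -1.857, -0.623]
contact_force: [0.2, 0.2, -1.4]
grip_width: 0.0599
gripper_force: 45.8
```

Emit:
servo_tool(
  commands=[
    [0,0,0,0,0,0,1],
    [0,0,0,0,0,0,1],
    [0,0,0,0,0,0,1],
  ],
)

```text
clock: 28.32
tcp_pos: [0.5165, 0.0453, 0.1792]
orientation: [-1.09, -1.862, -0.618]
contact_force: [1.0, -0.8, -1.6]
grip_width: 0.0597
gripper_force: 45.8
```

```bash
cat > t9.py <<'E'
from t5 import *
t,M,q=now(); print(t.round(4),q.round(2))
path(t,M,q,wps(60,-1,90,1,120)[9:])
E
python3 t9.py
python3 - <<'E'
from h import *
from scipy.optimize import least_squares
o=r.get_obs(); t=o["tcp_pos"]; d=R.from_rotvec(o["orientation"]).as_matrix()[:,2]; g=t-.019*d; print("tcp",t.round(4),"g",g.round(4))
im,dd,P=shot('side'); v,u=np.mgrid[0:480,0:640]
m=(dd>0)&(np.hypot(P[...,0]-g[0],P[...,1]-g[1])<.05)&(P[...,2]>g[2]-.05)&(P[...,2]<g[2]+.045)
hsv=cv2.cvtColor(im,cv2.COLOR_BGR2HSV); m&=hsv[...,2]>60
Q=P[m]; 
f=lambda p:np.hypot(Q[:,0]-p[0]-p[2]*(Q[:,2]-g[2]),Q[:,1]-p[1]-p[3]*(Q[:,2]-g[2]))-.03
z=least_squares(f,[g[0],g[1],0,0],loss="soft_l1",f_scale=.0015); i=abs(f(z.x))<.003; print("side cyl",z.x.round(4),i.sum(),len(Q),Q[i].min(0).round(3),Q[i].max(0).round(3))
y0,x0=int(np.median(v[m])),int(np.median(u[m])); cv2.imwrite('pics/s6c.png',cv2.resize(im[max(y0-75,0):y0+75,max(x0-100,0):x0+100],None,fx=4,fy=4))
im,dd,P=shot('top'); m=(dd>0)&(np.hypot(P[...,0]-g[0],P[...,1]-g[1])<.045)&(P[...,2]>g[2]+.028)&(P[...,2]<g[2]+.05); Q=P[m]; print("top rim",len(Q),cv2.minEnclosingCircle(Q[:,:2].astype(np.float32)*1000),np.percentile(Q[:,2],[5,50,95]))
E
```

```text
[0.5165 0.0453 0.1792] [ 0.6   0.81 -0.59  1.63 -0.43  1.45  0.74]
over4 turn [ 0.3 -0.4  0.4] shift [ -0.7   3.  -21.7] rows 1 err 0.0 dq 0.05 [ 0.62  0.79 -0.59  1.67 -0.43  1.44  0.77]
place4 turn [0. 0. 0.] shift [ -30.  100. -120.] rows 4 err 0.0 dq 0.08 [ 0.5   0.96 -0.6   1.77 -0.44  1.14  0.81]
tcp [0.5165 0.0453 0.1792] g [0.5246 0.031  0.1887]
side cyl [ 0.5218  0.0341  0.0007 -0.0236] 612 776 [0.491 0.001 0.15 ] [0.55  0.066 0.227]
top rim 363 ((526.813720703125, 27.29288101196289), 42.237831115722656) [0.21772618 0.22390315 0.22832847]
```

View pics/s6c.png

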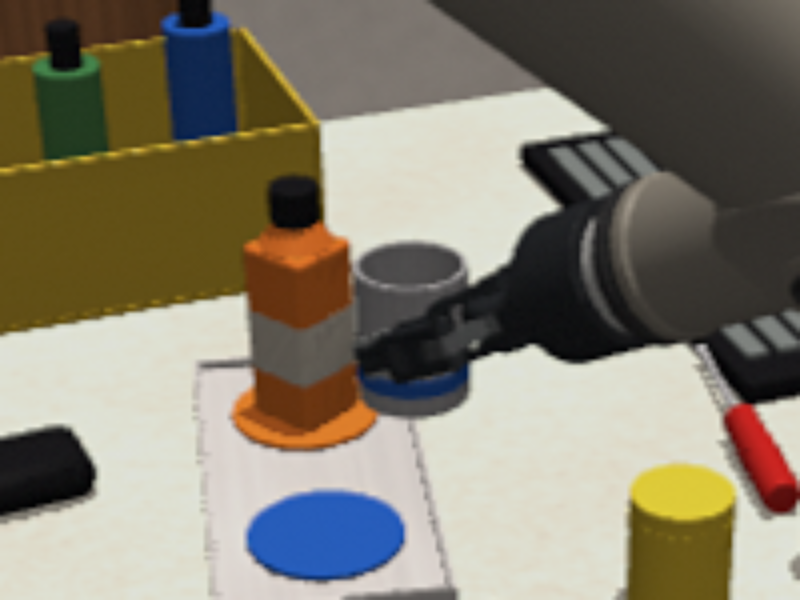

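The cup is mouth-up and upright within about 1°, with its axis at (0.522, 0.034). I'll move over the blue pad and lower it slowly.

Emit:
servo_tool(
  commands=[
    [0,0,0,-6,20,-5,1],
    [0,0,0,-12,40,-15,1],
    [0.1,-0.2,0.2,-18,60,-30,1],
    [0.2,-0.3,0.3,-24,80,-45,1],
    [0.3,-0.4,0.4,-28,100,-60,1],
  ],
)

```text
clock: 28.83
tcp_pos: [0.4883, 0.1461, 0.1195]
orientation: [-1.077, -1.87, -0.624]
contact_force: [-0.1, 0.3, -1.0]
grip_width: 0.0593
gripper_force: 45.8
```

Emit:
servo_tool(
  commands=[
    [0,0,0,0,0,-15,1],
    [0,0,0,0,0,-30,1],
    [0,0,0,0,0,-45,1],
    [0,0,0,0,0,-58,1],
    [0,0,0,0,0,-58,1],
  ],
)

```text
clock: 29.25
tcp_pos: [0.4878, 0.144, 0.0581]
orientation: [-1.08, -1.864, -0.623]
contact_force: [-1.1, -0.2, -1.5]
grip_width: 0.0595
gripper_force: 45.8
```

Run:
```python
from h import *
from scipy.optimize import least_squares
o=r.get_obs(); t=o["tcp_pos"]; d=R.from_rotvec(o["orientation"]).as_matrix()[:,2]; g=t-.019*d; print("tcp",t.round(4),"g",g.round(4),o["contact_force"].round(1))
im,dd,P=shot('side')
m=(dd>0)&(np.hypot(P[...,0]-g[0],P[...,1]-g[1])<.05)&(P[...,2]>.02)&(P[...,2]<g[2]+.05)
hsv=cv2.cvtColor(im,cv2.COLOR_BGR2HSV); m&=hsv[...,2]>60
Q=P[m]; 
f=lambda p:np.hypot(Q[:,0]-p[0]-p[2]*(Q[:,2]-g[2]),Q[:,1]-p[1]-p[3]*(Q[:,2]-g[2]))-.03
z=least_squares(f,[g[0],g[1],0,0],loss="soft_l1",f_scale=.0015); i=abs(f(z.x))<.003; print("side cyl",z.x.round(4),i.sum(),len(Q),Q[i].min(0).round(3),Q[i].max(0).round(3))
```

```text
tcp [0.4878 0.144  0.0581] g [0.4961 0.1297 0.0675] [-1.1 -0.2 -1.5]
side cyl [ 0.4931  0.1323 -0.0017 -0.0332] 462 615 [0.463 0.1   0.028] [0.521 0.164 0.106]
```

Emit:
servo_tool(
  commands=[
    [0,0,0,0,1,-4,1],
    [0,0,0,0,1,-8,1],
    [0,0,0,0,1,-12,1],
    [0,0,0,0,1,-16,1],
    [0,0,0,0,1,-17,1],
  ],
)

```text
clock: 29.72
tcp_pos: [0.4881, 0.1464, 0.0433]
orientation: [-1.077, -1.865, -0.624]
contact_force: [0.3, -0.4, -1.6]
grip_width: 0.0593
gripper_force: 45.8
```

Emit:
servo_tool(
  commands=[
    [0,0,0,0,0,-0.7,1],
    [0,0,0,0,0,-1.4,1],
    [0,0,0,0,0,-2.1,1],
    [0,0,0,0,0,-2.5,1],
    [0,0,0,0,0,-2.5,1],
  ],
)

```text
clock: 30.13
tcp_pos: [0.4882, 0.1465, 0.0414]
orientation: [-1.076, -1.866, -0.625]
contact_force: [0.3, -0.5, -0.5]
grip_width: 0.0595
gripper_force: 45.8
```

Emit:
servo_tool(
  commands=[
    [0,0,0,0,0,-0.6,1],
    [0,0,0,0,0,-1.2,1],
    [0,0,0,0,0,-1.5,1],
    [0,0,0,0,0,-1.5,1],
    [0,0,0,0,0,-1.5,1],
  ],
)

```text
clock: 30.55
tcp_pos: [0.4882, 0.1465, 0.0399]
orientation: [-1.076, -1.866, -0.625]
contact_force: [0.6, 0.5, -1.2]
grip_width: 0.0595
gripper_force: 45.8
```

Emit:
servo_tool(
  commands=[
    [0,0,0,0,0,-0.6,1],
    [0,0,0,0,0,-1.2,1],
    [0,0,0,0,0,-1.5,1],
    [0,0,0,0,0,-1.5,1],
    [0,0,0,0,0,-1.5,1],
  ],
)

```text
clock: 30.97
tcp_pos: [0.4882, 0.1465, 0.0383]
orientation: [-1.076, -1.866, -0.625]
contact_force: [0.8, 0.4, -1.3]
grip_width: 0.0594
gripper_force: 45.8
```

Emit:
servo_tool(
  commands=[
    [0,0,0,0,0,-0.5,1],
    [0,0,0,0,0,-1,1],
    [0,0,0,0,0,-1.2,1],
    [0,0,0,0,0,-1.2,1],
  ],
)

```text
clock: 31.3
tcp_pos: [0.4883, 0.1464, 0.0377]
orientation: [-1.076, -1.865, -0.625]
contact_force: [0.4, -3.0, 4.6]
grip_width: 0.0591
gripper_force: 46.3
```

Emit:
servo_tool(
  commands=[
    [0,0,0,0,0,0,1],
    [0,0,0,0,0,-0.4,1],
    [0,0,0,0,0,-0.8,1],
    [0,0,0,0,0,-0.8,1],
  ],
  force=20,
)

```text
clock: 31.63
tcp_pos: [0.4883, 0.1464, 0.0376]
orientation: [-1.075, -1.865, -0.626]
contact_force: [-0.4, -5.4, 10.1]
grip_width: 0.0596
gripper_force: 46.7
```

Emit:
servo_tool(
  commands=[
    [0,0,0,0,0,0.4,1],
    [0,0,0,0,0,0.8,1],
    [0,0,0,0,0,1,1],
    [0,0,0,0,0,1,1],
  ],
)

```text
clock: 31.97
tcp_pos: [0.4883, 0.1465, 0.0377]
orientation: [-1.076, -1.866, -0.625]
contact_force: [0.0, -3.8, 6.0]
grip_width: 0.0593
gripper_force: 46.4
```

Emit:
servo_tool(
  commands=[
    [0,0,0,0,0,0,0.3],
    [0,0,0,0,0,0,0.25],
    [0,0,0,0,0,0,0.2],
    [0,0,0,0,0,0,0.1],
    [0,0,0,0,0,0,0],
  ],
)

```text
clock: 32.38
tcp_pos: [0.488, 0.1467, 0.0371]
orientation: [-1.076, -1.865, -0.624]
contact_force: [-0.6, -0.4, 0.3]
grip_width: 0.0853
gripper_force: 0.0
```

Emit:
servo_tool(
  commands=[
    [0,0,0,0,0,0,0],
    [0,0,0,0,0,0,0],
    [0,0,0,0,0,0,0],
  ],
)

```text
clock: 32.63
tcp_pos: [0.4882, 0.1466, 0.0373]
orientation: [-1.076, -1.866, -0.625]
contact_force: [0.4, 0.3, 0.2]
grip_width: 0.0854
gripper_force: 0.0
```

Emit:
servo_tool(
  commands=[
    [0,0,0,5,-9,6,0],
    [0,0,0,12,-21,14,0],
    [0,0,0,24,-42,28,0],
    [0,0,0,38,-66,44,0],
    [0,0,0,52,-90,60,0],
  ],
)

```text
clock: 33.05
tcp_pos: [0.5407, 0.0549, 0.0985]
orientation: [-1.076, -1.866, -0.624]
contact_force: [1.1, 0.2, -0.2]
grip_width: 0.0853
gripper_force: 0.0
```

Emit:
servo_tool(
  commands=[
    [0,0,0,0,-10,20,0],
    [0,0,0,0,-20,50,0],
    [0,0,0,0,-40,80,0],
    [0,0,0,0,-60,110,0],
    [0,0,0,0,-60,110,0],
  ],
)

```text
clock: 33.47
tcp_pos: [0.5433, -0.0086, 0.2125]
orientation: [-1.084, -1.872, -0.63]
contact_force: [1.0, -0.7, -0.2]
grip_width: 0.0855
gripper_force: 0.0
```

Run:
```python
from h import *
im,d,P=shot('top'); 
def c(x,y,lo,hi):
    m=(d>0)&(np.hypot(P[...,0]-x,P[...,1]-y)<.045)&(P[...,2]>lo)&(P[...,2]<hi); Q=P[m]; print(len(Q),np.round(cv2.minEnclosingCircle(Q[:,:2].astype(np.float32)*1000)[0],1),cv2.minEnclosingCircle(Q[:,:2].astype(np.float32)*1000)[1],np.percentile(Q[:,2],[5,50,95]).round(4))
c(.494,.134,.072,.1); c(.525,.28,.155,.18)
im,d,P=shot('side'); cv2.imwrite('pics/s7.png',cv2.resize(im[60:300,160:480],None,fx=2.5,fy=2.5))
```

```text
189 [492.9 137.7] 30.058536529541016 [0.0746 0.0813 0.0853]
258 [524.8 280.1] 16.295848846435547 [0.1589 0.1649 0.1678]
```

View pics/s7.png

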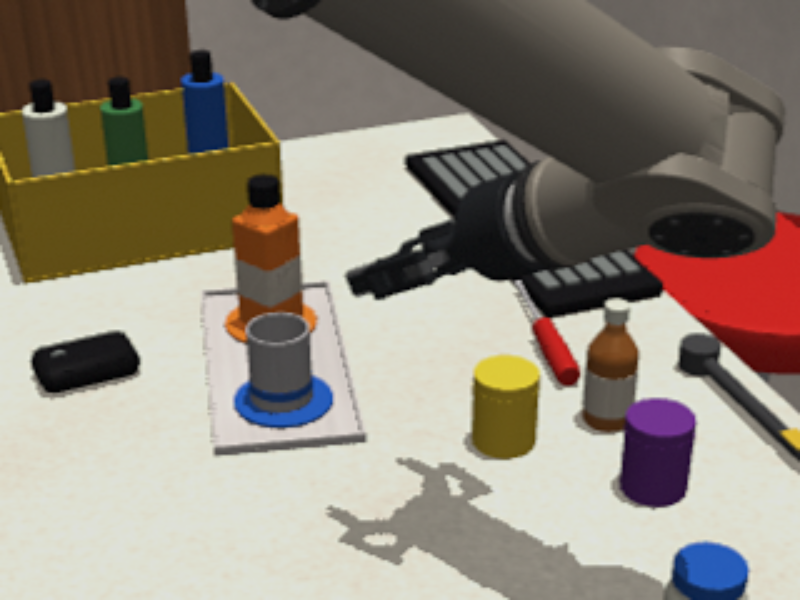

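Final view: the cup stands mouth-up on the blue pad at (282,370), about 4 mm off centre. The bottle stands on the orange pad at (268,260), less than 1 mm off. The arm is clear and the bystanders in view haven't moved, so I'm handing in.

```bash
python3 -c "
from bench import r
print(r.hand_in())"
```

```text
the job is handed in; nothing more can be done
None
```

I handed the job in at about 33 s: by my last measurements the orange bottle stands upright on the orange pad (under 1 mm off centre) and the steel cup mouth-up on the blue pad (about 4 mm off), the arm clear of everything; the hand-in returned no verdict.

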